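# Drive the end plugs home in the plug press

### The arm

A 7-joint arm with a two-finger parallel gripper is mounted at the origin on the work surface. World frame = base frame: x ahead of the robot, y to its left, z up, the work surface at z = 0. Lengths are in mm, angles in rad, forces in N, time in s.
With the tool pointing down it reaches from about 425 to 950 mm from the base axis. Payload 16.7 kg.
Tool frame: the origin (TCP) lies at the very end of the fingers, on their centre line; the grasp point (between the pads) lies 19 mm behind it; z points along the fingers, y is the line along which they close (so a half turn about z gives the same grasp; the last joint's range is limited). The gripper opens to 94 mm and grips with 3 to 60 N. Pads are 16 mm wide; open, the fingers measure 119 mm over their backs; the gripper's body (75 mm by 177 mm) begins 78 mm behind the grasp point.
Start: joints at [-1.369, 0.426, 0.074, 1.606, -0.034, 1.111, -0.067], TCP at [231.965, 633.851, 205.467] pointing down, gripper open.
Joint ranges: [-2.85, 2.85], [-0.5, 2.14], [-1.23, 1.37], [0.21, 2.46], [-1.02, 4.16], [0.16, 2.05], [-2.73, 2.73]. Speed limits (rad/s): [1.89, 1.89, 2.39, 2.39, 3.01, 3.01, 3.01].

### API

Orientations are given as [roll, pitch, yaw] about the fixed x, y, z axes, in that order (R = Rz(yaw) Ry(pitch) Rx(roll)).
In Python, from workcell import state, camera, camera_params, r, spotter gives the robot as it stands.
- The arm moves only by the shell command python3 -m handwheel 'ROWS'. ROWS is JSON, a list of rows, each an object of numbers: "fingers": the finger opening in mm, from 0 to 94; "x", "y", "z": the shift along the tool's x, y, z in mm; "yaw": the turn about the tool's z in degrees. A call has 1 to 12 rows; each row is the pose to reach, as a shift and turn from the pose commanded when the call began, along the tool's axes at that moment; what a row does not reach only later rows make up. A row lasts 1/10 s, in which the tool goes at most 50 mm and 8.59 degrees, less where a joint would pass 70% of its speed; a pose out of reach is approached as far as the arm can. A call with a gripper value outside its range is refused whole. The fingers move at their own pace and stop on an object; the grip force is fixed at half the most. Time passes only in rows, so rows that repeat a pose let the fingers close. It gives the time, the measured TCP pose, the force, the opening and the grip force at its end, in the units of the state.
- state(): the state, without advancing time (a new reading comes with each control period).
- camera(name): name is "scene" or "top"; returns the picture (420x560x3 uint8, blue, green, red); there is no depth.
- camera_params(name): a dict with "vfov" (degrees; the focal length in pixels is half the picture's height over the tangent of half this angle, whatever the lens; pixels are square), "cx", "cy" (the principal point, pixels), "dist_coeffs" ([k1, k2, p1, p2, k3] as OpenCV has them; the pictures are not rectified), "extrinsics" (4x4, takes a point from world to camera coordinates). Camera axes: x right, y up, looking along -z (the intrinsics and any distortion apply to the point x, -y, -z); pixel columns grow to the right and rows downward; lengths in mm; the calibration is good to about 2 mm. A picture is of the moment at which its call begins. camera_params takes no time and is no camera call.
- r.job_done(): hands the job in; it is judged then, once.
Trained networks look in the newest picture that a camera, given by its name, has taken for a name from the list of things; names that differ only in an ending like _2 or _b are one class to them, and where a whole thing is asked for, a point or a joint stands for the part that bears it (a point fixed in the world has none). Each returns a list of dicts, best first, with "conf" (0 to 1); they miss things now and then, are a little off and sometimes report something else, mostly with a low value. They report only what shows in the picture. A call takes as long as a camera call. They do not tell look-alikes from the thing itself.
- spotter.recognise(camera, query): "xyz" ([x, y, z] in mm, in world coordinates, good to about 4 mm: the middle of the surface that is visible of it).
- spotter.masks_of(camera, query): "region" (420x560 bool, what is visible of it).
The state is a dict: "t": time; "q": joint angles; "qvel": joint speeds; "joint_torque": joint torques, N m; "ee_pos": TCP position; "tcp_rot": TCP orientation; "wrist_force": force on the tool from outside, world axes, zero at the start; "wrist_torque": the same for the moment, N m; "opening": opening from 0.0 (shut) to 1.0 (fully open); "grip_force": force on a finger pad.
Only numpy, scipy, OpenCV 4.12 (cv2) and the standard library are available. Lean on these libraries where they do the work, as an engineer would, in place of code of your own. Each camera call takes 0.05 s, during which the arm holds its last target. There are 200 camera calls.

### The job

Swing the yellow guard well clear of the plug press, then take each pipe coupler on the counter in turn and hold it on the bed, red plug first, steadily against the stop until the sprung brass plunger has driven the plug fully home; let the plunger do this, not your fingers. Lay every finished coupler flat in the beige basket, and when all are done swing the guard back over the bed. Leave the can, the carton and the tape alone.

Things in the scene. Friction and masses are not known exactly. Their poses are not given: they have to be found in the camera images.
- jig: the plug press, fixed: an aluminium bed plate (160 mm long, 110 mm wide, top 8 mm above the counter) ending at a stop. Origin on the counter under the middle of the stop face; x points along the bed into the stop (bed: x = -160 to 0, y = -55 to 55 mm), z up. A blue housing 66 mm high stands behind the stop (x = 40 to 95 mm); the guard's post, 32 mm thick, at x = -80, y = 155 mm
- stop (a point): middle of the stop, in the plane of its face, on the plunger's axis, 32 mm above the counter; x points into the stop, axes as the jig's. The stop is two steel cheeks facing -x, at y = 17.5 to 47.5 and y = -17.5 to -47.5 mm, their tops 60 mm above the counter; the plunger comes out of the gap between them
- plunger (a joint): how far the sprung brass plunger (29 mm across) is pushed into the stop, in m: 0 = at rest, its flat tip standing 20 mm out of the stop face; 0.020 = flush with the stop face; it can go on to 0.036. Spring: 4 N at 0, rising by 0.4 N per mm
- guard (a joint): angle of the yellow swing guard about its upright hinge, rad: 0 = paddle over the bed; grows anticlockwise from above, to 1.62 at most; at 1.5 it points along the jig's x, clear of the bed. Light friction (1 N at the knob), stays where left. Arm 22 mm wide, 80 to 90 mm above the counter; paddle 100 by 85 mm, its middle 160 mm from the hinge
- guard_hinge (a point): the guard's hinge axis, 85 mm above the counter; does not move with the guard; axes as the jig's
- guard_knob (a point): middle of the guard's upright round black knob (24 mm diameter, 42 mm tall, from 103 to 145 mm above the counter), on top of the arm, 125 mm from the hinge axis. At guard angle 0 it lies on the jig's -y side of the hinge
- basket: beige basket for finished couplers, fixed: outside 150 mm (x) by 280 mm (y), 45 mm high, walls and floor 5 mm. Origin under its centre on the counter
- can: bystander: upright blue can, 64 mm across, 110 mm tall, origin at its underside
- carton: bystander: cardboard carton 110 by 160 by 60 mm, origin at its underside
- tape: bystander: roll of white tape lying flat, 90 mm across, 25 mm high, origin at its underside
- coupler_grey: grey plastic pipe coupler, lying on the counter, 100 mm long along its x, 160 g; may be absent. Origin at its centre, 24 mm above what it lies on. Square end flanges 48 by 48 mm and 22 mm long; between them a waist 36 by 36 mm, 56 mm long, to be gripped across (along its y). Its red plug is at its +x end, on its axis
- plug_grey (a joint): how far the red plug (26 mm across) is in the grey coupler, m: 0 = standing 12 mm out of the end, 0.011 = home (1 mm proud). Tight: moves only under more than 9 N, slowly (1 mm/s per 1.2 N above that), and stays. With the coupler's end against the stop the plunger drives it home in about 3 s; 10 mm or more short of the stop the plunger is too weak to finish it
- coupler_white: white plastic pipe coupler, lying on the counter, 100 mm long along its x, 160 g; may be absent. Origin at its centre, 24 mm above what it lies on. Square end flanges 48 by 48 mm and 22 mm long; between them a waist 36 by 36 mm, 56 mm long, to be gripped across (along its y). Its red plug is at its +x end, on its axis
- plug_white (a joint): how far the red plug (26 mm across) is in the white coupler, m: 0 = standing 12 mm out of the end, 0.011 = home (1 mm proud). Tight: moves only under more than 9 N, slowly (1 mm/s per 1.2 N above that), and stays. With the coupler's end against the stop the plunger drives it home in about 3 s; 10 mm or more short of the stop the plunger is too weak to finish it
- coupler_blue: blue plastic pipe coupler, lying on the counter, 100 mm long along its x, 160 g; may be absent. Origin at its centre, 24 mm above what it lies on. Square end flanges 48 by 48 mm and 22 mm long; between them a waist 36 by 36 mm, 56 mm long, to be gripped across (along its y). Its red plug is at its +x end, on its axis
- plug_blue (a joint): how far the red plug (26 mm across) is in the blue coupler, m: 0 = standing 12 mm out of the end, 0.011 = home (1 mm proud). Tight: moves only under more than 9 N, slowly (1 mm/s per 1.2 N above that), and stays. With the coupler's end against the stop the plunger drives it home in about 3 s; 10 mm or more short of the stop the plunger is too weak to finish it
- coupler_green: green plastic pipe coupler, lying on the counter, 100 mm long along its x, 160 g; may be absent. Origin at its centre, 24 mm above what it lies on. Square end flanges 48 by 48 mm and 22 mm long; between them a waist 36 by 36 mm, 56 mm long, to be gripped across (along its y). Its red plug is at its +x end, on its axis
- plug_green (a joint): how far the red plug (26 mm across) is in the green coupler, m: 0 = standing 12 mm out of the end, 0.011 = home (1 mm proud). Tight: moves only under more than 9 N, slowly (1 mm/s per 1.2 N above that), and stays. With the coupler's end against the stop the plunger drives it home in about 3 s; 10 mm or more short of the stop the plunger is too weak to finish it
Mind the look-alikes: they are no part of the job. There is more than one size of the coupler_blue; the one meant has the size given above. What is shaped like the coupler_white but orange is not meant.

How it is judged:
By the outcome, as a careful person would: the job done as asked, in the order asked, and still so for the second after the job is handed in, with the robot touching nothing.
Of coupler_grey, coupler_white, coupler_blue, coupler_green only 2 to 3 are there at a start; the rules pass over those that are not, and their reading is None.
At some moment in a run one of coupler_grey, coupler_white, coupler_blue, coupler_green may be knocked a few centimetres aside while the robot is not near it.
It also fails if it takes over 210 s, if anything falls off the work surface, if the arm or the gripper's body presses on something with over 40 N, if the wrist force passes 120 N, or if a joint passes its speed limit or range.

## Working session

There is one attempt and no reset: what is moved stays moved. The work goes in short steps, Python scripts to look and compute and a shell command to move; the robot and the scene stay as the last step left them, time stands still between calls to the robot, and variables do not carry over. Pictures are saved under pics/ and viewed, at most 14 in all, crops included, and the job is handed in when it is done.

```bash
ls; mkdir -p pics; python3 - <<'E'
from workcell import state,camera,camera_params,r,spotter
import cv2
for n in("scene","top"):
    cv2.imwrite(f"pics/{n}0.png",camera(n))
    p=camera_params(n);print(n,p)
s=state();print(s["t"],s["ee_pos"],s["tcp_rot"],s["wrist_force"])
E
```

```text
pics
scene {'vfov': 49.188596040192586, 'cx': 275.2717416423925, 'cy': 208.4974874341807, 'dist_coeffs': array([-0.09144997,  0.        ,  0.        ,  0.        ,  0.        ]), 'extrinsics': array([[-7.08776308e-01,  7.05289417e-01, -1.42472355e-02,
         4.31276201e+02],
       [-6.14210299e-01, -6.07061701e-01,  5.04204125e-01,
         2.60601620e+02],
       [ 3.46960882e-01,  3.66118737e-01,  8.63466975e-01,
        -1.45194039e+03],
       [ 0.00000000e+00,  0.00000000e+00,  0.00000000e+00,
         1.00000000e+00]])}
top {'vfov': 42.69144774022654, 'cx': 281.530123861982, 'cy': 211.93841037694963, 'dist_coeffs': array([-0.15189902,  0.        ,  0.        ,  0.        ,  0.        ]), 'extrinsics': array([[ 1.18281250e-02, -9.99867826e-01, -1.11546290e-02,
        -5.21774438e+01],
       [ 9.99068977e-01,  1.13543533e-02,  4.16203992e-02,
        -5.21843282e+02],
       [-4.14882444e-02, -1.16365350e-02,  9.99071227e-01,
        -1.67217122e+03],
       [ 0.00000000e+00,  0.00000000e+00,  0.00000000e+00,
         1.00000000e+00]])}
0.1 [231.84696558 633.53241043 204.86587927] [-3.14049679e+00  1.01650617e-04  2.79079284e+00] [ 0.32607963 -0.27451674 -0.36369293]
```

View pics/scene0.png

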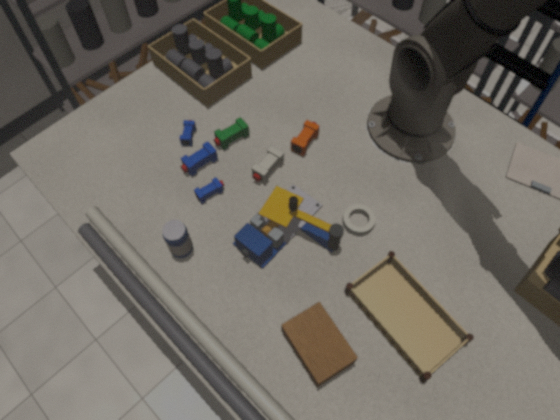

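View pics/top0.png

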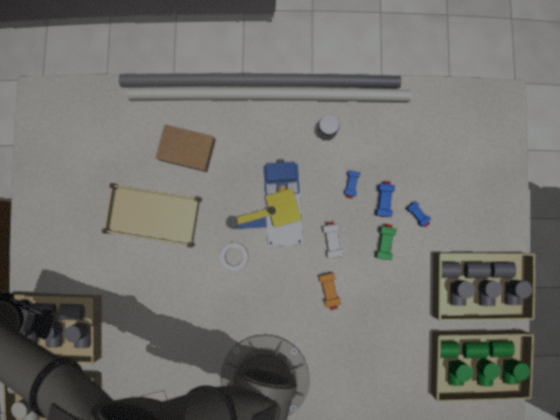

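The top view shows the guard paddle over the bed (284,208) with its knob at (271,210), the basket at (153,214), and the can, carton and tape at (328,126), (186,148) and (234,257).

Coupler candidates in the top view:
- **Blue:** (386,198) large; (352,184) and (419,214) are small look-alikes.
- **White:** (333,240); the orange one at (330,291) is a look-alike.
- **Green:** (386,242). The green and grey parts in the trays are not loose couplers.

I choose blue (386,198), white (333,240) and green (386,242), and will check them in a rectified crop.

```bash
cat > h.py <<'E'
import numpy as np,cv2
from workcell import state,camera,camera_params,r,spotter
F=np.diag([1,-1,-1.])
def cam(n):
    p=camera_params(n);E=p["extrinsics"];f=210/np.tan(np.radians(p["vfov"]/2))
    K=np.array([[f,0,p["cx"]],[0,f,p["cy"]],[0,0,1]]);return K,p["dist_coeffs"],F@E[:3,:3],F@E[:3,3]
def w2p(n,P):
    K,d,R,t=cam(n);return cv2.projectPoints(np.float64(P).reshape(-1,1,3),cv2.Rodrigues(R)[0],t,K,d)[0][:,0]
def p2w(n,uv,z):
    K,d,R,t=cam(n);u=cv2.undistortPoints(np.float64(uv).reshape(-1,1,2),K,d)[:,0]
    D=np.c_[u,np.ones(len(u))]@R;C=-R.T@t;return C+D*((z-C[2])/D[:,2])[:,None]
def rect(n,img,x0,x1,y0,y1,z,s=1.):
    # up = +x, left = +y, s px per mm
    X=np.arange(x1,x0,-1/s);Y=np.arange(y1,y0,-1/s);g=np.array([[(x,y,z) for y in Y] for x in X])
    m=w2p(n,g).reshape(len(X),len(Y),2).astype(np.float32);return cv2.remap(img,m[...,0],m[...,1],cv2.INTER_CUBIC)
def rectmask(mask,z):
    c=max(cv2.findContours(mask.astype(np.uint8),0,1)[0],key=cv2.contourArea)
    w=p2w("top",c[:,0],z)[:,:2].astype(np.float32);return cv2.minAreaRect(w)
def red(img):
    h=cv2.cvtColor(img,cv2.COLOR_BGR2HSV);return ((h[...,0]<8)|(h[...,0]>172))&(h[...,1]>150)&(h[...,2]>60)
E
python3 - <<'E'
from h import *
np.set_printoptions(precision=1,suppress=True)
img=camera("top");cv2.imwrite("pics/top1.png",img)
print(p2w("top",[[284,208],[386,198],[333,240],[386,242],[153,214],[328,126],[186,148],[234,257]],0))
for q in["coupler_blue","coupler_white","coupler_green","coupler_grey","jig","guard_knob","basket"]:
    print(q,[(round(d["conf"],2),np.round(d["xyz"])) for d in spotter.recognise("top",q)][:5])
c=p2w("top",[[284,208]],0)[0]
cv2.imwrite("pics/jig.png",rect("top",img,c[0]-160,c[0]+180,c[1]-400,c[1]+200,8,1.3)[:600,:800])
E
```

```text
[[ 535.4  -53.6    0. ]
 [ 570.8 -376.3    0. ]
 [ 436.3 -209.     0. ]
 [ 431.6 -376.9    0. ]
 [ 511.6  363.6    0. ]
 [ 798.5 -190.8    0. ]
 [ 723.9  261.7    0. ]
 [ 379.1  102.1    0. ]]
coupler_blue [(0.85, array([ 567., -366.,   43.])), (0.74, array([ 608., -267.,   29.])), (0.55, array([ 521., -475.,   32.]))]
coupler_white [(0.78, array([ 285., -200.,   39.])), (0.56, array([ 443., -202.,   43.]))]
coupler_green [(0.97, array([ 431., -371.,   44.])), (0.32, array([510., 365.,   2.]))]
coupler_grey [(0.46, array([518., -36.,  90.]))]
jig [(0.74, array([ 567., -368.,   44.]))]
guard_knob [(0.59, array([518., -38.,  84.]))]
basket [(0.68, array([507., 363.,   2.]))]
```

View pics/jig.png

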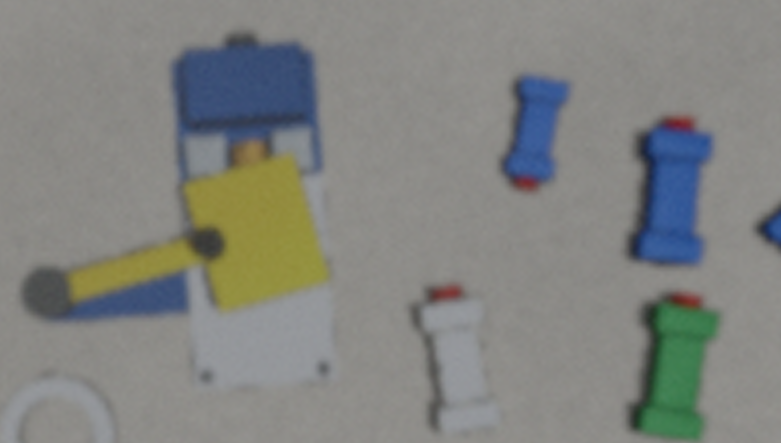

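The crop confirms the choice. The full-size blue at (672,190), white at (455,360) and green at (678,365) each have a red plug at the top, i.e. world +x. The small blue at (535,130) is clearly shorter. Next I measure the knob and post.

```bash
cat >> h.py <<'E'
def go(x,y,z,yaw,base=None):
    """shift in tool axes from the current pose to world x,y,z, world yaw (tool down)"""
    s=state();p=s["ee_pos"];a=s["tcp_rot"][2]
    R=np.array([[np.cos(a),np.sin(a),0],[np.sin(a),-np.cos(a),0],[0,0,-1]])
    d=R.T@(np.array([x,y,z])-p);dy=-np.degrees((yaw-a+np.pi)%(2*np.pi)-np.pi)
    print("shift",d.round(1),"yaw",round(dy,1),"from",p.round(1),round(a,3),"t",s["t"]);return d,dy
E
python3 - <<'E'
from h import *
img=cv2.imread("pics/top1.png");h=cv2.cvtColor(img,cv2.COLOR_BGR2HSV)
dark=((h[...,2]<75)).astype(np.uint8);dark[:, :220]=0;dark[:,290:]=0;dark[:195]=0;dark[235:]=0
n,l,st,c=cv2.connectedComponentsWithStats(dark)
for i in range(1,n):
    if st[i,4]>8:print(st[i],c[i],p2w("top",[c[i]],[145][0])[0].round(1),p2w("top",[c[i]],90)[0].round(1))
y=((h[...,0]>18)&(h[...,0]<35)&(h[...,1]>140)).astype(np.uint8);y[:, :225]=0;y[:,310:]=0;y[:180]=0;y[235:]=0
y=cv2.morphologyEx(y,cv2.MORPH_OPEN,np.ones((15,15)))
rr=rectmask(y,90);print("paddle",rr)
for m in spotter.masks_of("top","guard_knob")[:2]:
    v,u=np.nonzero(m["region"]);print(m["conf"],len(u),u.mean(),v.mean(),p2w("top",[[u.mean(),v.mean()]],145)[0])
E
```

```text
[268 208   7   6  30] [271.         209.96666667] [522.2 -17.3 145. ] [524.6 -15.5  90. ]
paddle ((550.427490234375, -55.53230285644531), (50.862857818603516, 44.82362365722656), 0.6325055956840515)
0.9 1365 272.2725274725275 210.0043956043956 [522.10650473 -20.93928332 145.        ]
```

```bash
python3 -c "
from h import *
go(522,-18,190,1.826)"
```

```text
shift [-496.4 -512.4   15.5] yaw 55.3 from [232.  633.8 205.5] 2.791 t 0.55
```

```bash
python3 -m handwheel '[{"x":-496,"y":-512,"z":0,"yaw":55,"fingers":46},{"x":-496,"y":-512,"z":0,"yaw":55,"fingers":46},{"x":-496,"y":-512,"z":0,"yaw":55,"fingers":46},{"x":-496,"y":-512,"z":0,"yaw":55,"fingers":46},{"x":-496,"y":-512,"z":0,"yaw":55,"fingers":46},{"x":-496,"y":-512,"z":0,"yaw":55,"fingers":46},{"x":-496,"y":-512,"z":0,"yaw":55,"fingers":46},{"x":-496,"y":-512,"z":0,"yaw":55,"fingers":46},{"x":-496,"y":-512,"z":0,"yaw":55,"fingers":46},{"x":-496,"y":-512,"z":0,"yaw":55,"fingers":46},{"x":-496,"y":-512,"z":0,"yaw":55,"fingers":46},{"x":-496,"y":-512,"z":0,"yaw":55,"fingers":46}]'; python3 -c "
from h import *
go(522,-18,190,1.826);print(state()['q'].round(2))"
```

```text
t: 1.75
ee_pos: [476.4, 83.8, 205.9]
tcp_rot: [3.141, -0.001, 1.831]
wrist_force: [0.3, 1.3, -0.2]
opening: 0.491
grip_force: 0.0
shift [-110.1   17.8   15.9] yaw 0.3 from [476.4  83.8 205.9] 1.831 t 1.75
[-0.84  0.11  0.58  2.05 -0.07  1.    0.04]
```

```bash
python3 -m handwheel '[{"x":-110,"y":17,"z":16,"fingers":46},{"x":-110,"y":17,"z":16,"fingers":46},{"x":-110,"y":17,"z":16,"fingers":46},{"x":-110,"y":17,"z":16,"fingers":46},{"x":-110,"y":17,"z":16,"fingers":46}]'; python3 -c "
from h import *
cv2.imwrite('pics/a.png',cv2.resize(camera('scene')[150:290,200:390],None,fx=4,fy=4,interpolation=2))
go(522,-18,115,1.826)"
```

```text
shift [-102.3   18.    91.3] yaw -0.1 from [478.9  76.5 206.3] 1.825 t 1.8invalid input at $[0]: expected keys fingers, x, y, z, yaw
```

View pics/a.png

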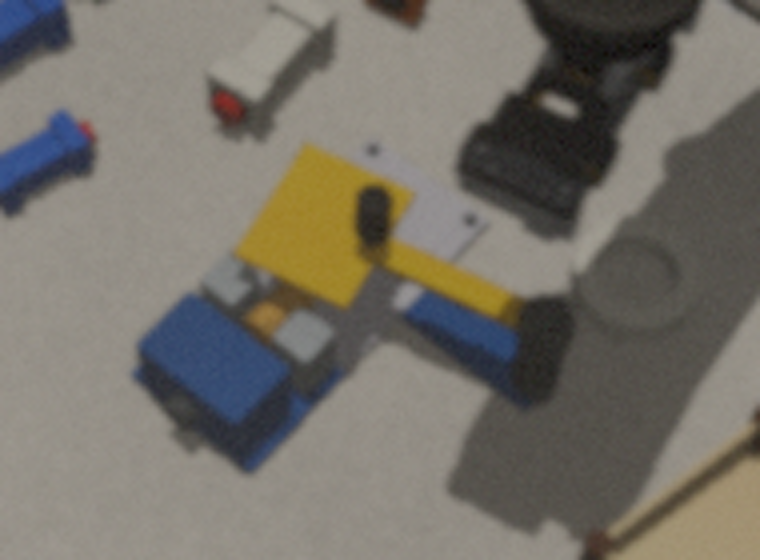

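The picture shows the knob clear, spanning (374,190) to (374,245), with the gripper still short of it. The row call was refused because every key is required.

```bash
python3 -m handwheel '[{"x":-102,"y":18,"z":16,"yaw":0,"fingers":46},{"x":-102,"y":18,"z":16,"yaw":0,"fingers":46},{"x":-102,"y":18,"z":16,"yaw":0,"fingers":46},{"x":-102,"y":18,"z":16,"yaw":0,"fingers":46}]'; python3 -c "
from h import *
print((w2p('scene',[[522,-17,145],[522,-17,103]])-[200,150])*4)
go(522,-18,115,1.826)"
```

```text
t: 2.2
ee_pos: [519.6, -9.6, 189.3]
tcp_rot: [-3.141, 0.001, 1.828]
wrist_force: [0.0, 0.7, -0.2]
opening: 0.487
grip_force: 0.0
[[376.33720461 196.693153  ]
 [374.96757619 230.53524176]]
shift [-8.7  0.2 74.3] yaw 0.1 from [519.6  -9.6 189.3] 1.828 t 2.2
```

```bash
python3 -m handwheel '[{"x":0,"y":0,"z":40,"yaw":0,"fingers":46},{"x":0,"y":0,"z":74,"yaw":0,"fingers":46},{"x":0,"y":0,"z":74,"yaw":0,"fingers":34},{"x":0,"y":0,"z":74,"yaw":0,"fingers":34},{"x":0,"y":0,"z":74,"yaw":0,"fingers":34}]'; python3 -c "
from h import *
a0=state()['tcp_rot'][2];p=state()['ee_pos']
for phi in np.linspace(-1.316,0.03,8):
    w=np.array([491,102,115])+125*np.array([np.cos(phi),np.sin(phi),0]);go(*w,phi+np.pi)"
```

```text
t: 2.7
ee_pos: [520.4, -7.6, 117.2]
tcp_rot: [3.14, -0.0, 1.832]
wrist_force: [-0.1, 0.5, 0.1]
opening: 0.36
grip_force: 0.0
shift [-11.5  -0.9   2.2] yaw 0.3 from [520.4  -7.6 117.2] 1.832 t 2.7
shift [-9.4 23.   2.2] yaw -10.7 from [520.4  -7.6 117.2] 1.832 t 2.7
shift [-2.7 46.   2.2] yaw -21.7 from [520.4  -7.6 117.2] 1.832 t 2.7
shift [ 8.3 67.4  2.2] yaw -32.7 from [520.4  -7.6 117.2] 1.832 t 2.7
shift [23.1 86.2  2.2] yaw -43.7 from [520.4  -7.6 117.2] 1.832 t 2.7
shift [ 41.3 101.9   2.2] yaw -54.7 from [520.4  -7.6 117.2] 1.832 t 2.7
shift [ 62.1 113.8   2.2] yaw -65.8 from [520.4  -7.6 117.2] 1.832 t 2.7
shift [ 84.9 121.5   2.2] yaw -76.8 from [520.4  -7.6 117.2] 1.832 t 2.7
```

```bash
python3 -m handwheel '[{"x":-11,"y":-1,"z":2,"yaw":0,"fingers":34},{"x":-11,"y":-1,"z":2,"yaw":0,"fingers":34}]'; python3 -c "
from h import *
print(state()['wrist_force'])
for phi in np.linspace(-1.316,0.04,13)[1:]:
    w=np.array([491,102,115])+125*np.array([np.cos(phi),np.sin(phi),0]);go(*w,phi+np.pi)"
```

```text
t: 2.9
ee_pos: [522.0, -20.5, 114.4]
tcp_rot: [3.14, 0.0, 1.83]
wrist_force: [-0.0, 0.3, 0.7]
opening: 0.361
grip_force: 0.0
[-0.01628098  0.29312857  0.69516622]
shift [ 2.1 15.  -0.6] yaw -6.2 from [522.  -20.5 114.4] 1.83 t 2.9
shift [ 4.4 28.9 -0.6] yaw -12.7 from [522.  -20.5 114.4] 1.83 t 2.9
shift [ 8.3 42.5 -0.6] yaw -19.2 from [522.  -20.5 114.4] 1.83 t 2.9
shift [13.6 55.5 -0.6] yaw -25.7 from [522.  -20.5 114.4] 1.83 t 2.9
shift [20.5 67.9 -0.6] yaw -32.1 from [522.  -20.5 114.4] 1.83 t 2.9
shift [28.6 79.4 -0.6] yaw -38.6 from [522.  -20.5 114.4] 1.83 t 2.9
shift [38.1 89.9 -0.6] yaw -45.1 from [522.  -20.5 114.4] 1.83 t 2.9
shift [48.6 99.3 -0.6] yaw -51.6 from [522.  -20.5 114.4] 1.83 t 2.9
shift [ 60.1 107.4  -0.6] yaw -58.0 from [522.  -20.5 114.4] 1.83 t 2.9
shift [ 72.5 114.2  -0.6] yaw -64.5 from [522.  -20.5 114.4] 1.83 t 2.9
shift [ 85.6 119.6  -0.6] yaw -71.0 from [522.  -20.5 114.4] 1.83 t 2.9
shift [ 99.2 123.4  -0.6] yaw -77.5 from [522.  -20.5 114.4] 1.83 t 2.9
```

```bash
python3 -m handwheel '[{"x":2,"y":15,"z":0,"yaw":-6,"fingers":34},{"x":4,"y":29,"z":0,"yaw":-13,"fingers":34},{"x":8,"y":42,"z":0,"yaw":-19,"fingers":34},{"x":14,"y":55,"z":0,"yaw":-26,"fingers":34},{"x":20,"y":68,"z":0,"yaw":-32,"fingers":34},{"x":29,"y":79,"z":0,"yaw":-39,"fingers":34},{"x":29,"y":79,"z":0,"yaw":-39,"fingers":34}]'; python3 -c "
from h import *
for phi in np.linspace(-1.316,0.04,13)[6:]:
    w=np.array([491,102,115])+125*np.array([np.cos(phi),np.sin(phi),0]);go(*w,phi+np.pi)"
```

```text
t: 3.6
ee_pos: [591.2, 30.1, 113.8]
tcp_rot: [3.141, 0.0, 2.515]
wrist_force: [-0.1, -0.5, -0.2]
opening: 0.362
grip_force: 0.0
shift [-1.7 -2.  -1.2] yaw 0.6 from [591.2  30.1 113.8] 2.515 t 3.6
shift [-1.  12.1 -1.2] yaw -5.8 from [591.2  30.1 113.8] 2.515 t 3.6
shift [ 1.2 26.1 -1.2] yaw -12.3 from [591.2  30.1 113.8] 2.515 t 3.6
shift [ 5.  39.7 -1.2] yaw -18.8 from [591.2  30.1 113.8] 2.515 t 3.6
shift [10.3 52.7 -1.2] yaw -25.3 from [591.2  30.1 113.8] 2.515 t 3.6
shift [17.  65.2 -1.2] yaw -31.7 from [591.2  30.1 113.8] 2.515 t 3.6
shift [25.1 76.7 -1.2] yaw -38.2 from [591.2  30.1 113.8] 2.515 t 3.6
```

Forces are nil; I continue the swing, then lift off.

```bash
python3 -m handwheel '[{"x":-1,"y":12,"z":0,"yaw":-6,"fingers":34},{"x":1,"y":26,"z":0,"yaw":-12,"fingers":34},{"x":5,"y":40,"z":0,"yaw":-19,"fingers":34},{"x":10,"y":53,"z":0,"yaw":-25,"fingers":34},{"x":17,"y":65,"z":0,"yaw":-32,"fingers":34},{"x":25,"y":77,"z":0,"yaw":-38,"fingers":34},{"x":25,"y":77,"z":0,"yaw":-38,"fingers":34},{"x":25,"y":77,"z":0,"yaw":-38,"fingers":34}]' && python3 -m handwheel '[{"x":0,"y":0,"z":0,"yaw":0,"fingers":46},{"x":0,"y":0,"z":0,"yaw":0,"fingers":46},{"x":0,"y":0,"z":-50,"yaw":0,"fingers":46},{"x":0,"y":0,"z":-90,"yaw":0,"fingers":46},{"x":0,"y":0,"z":-90,"yaw":0,"fingers":70}]'
python3 -c "
from h import *
img=camera('top');cv2.imwrite('pics/top2.png',img)
cv2.imwrite('pics/j2.png',rect('top',img,390,690,-140,160,8,2.))
"
```

```text
t: 4.4
ee_pos: [615.3, 105.2, 113.7]
tcp_rot: [-3.141, 0.0, -3.114]
wrist_force: [0.8, -0.2, 0.8]
opening: 0.361
grip_force: 0.0
t: 4.9
ee_pos: [618.0, 105.9, 209.1]
tcp_rot: [3.14, 0.007, -3.111]
wrist_force: [0.7, -0.1, -0.0]
opening: 0.541
grip_force: 0.0
```

View pics/j2.png

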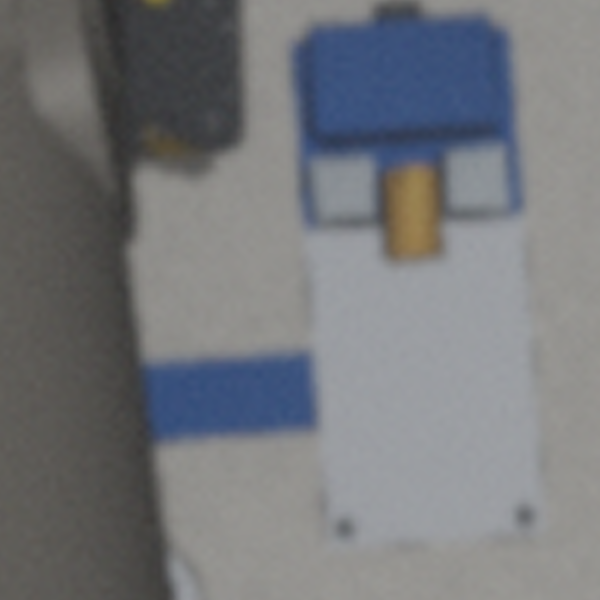

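The rectified view shows the guard off the bed. The bed's lower edge runs (323,549) to (541,541), the cheek fronts are near (412,219), and the plunger tip is at (413,260). Next I compute the jig pose and coupler poses.

```bash
cat >> h.py <<'E'
def coup(name,near=None,img=None):
    """whole coupler pose from the top view: silhouette centre taken at z~36, yaw toward red plug"""
    if img is None: img=camera("top")
    h=cv2.cvtColor(img,cv2.COLOR_BGR2HSV);out=[]
    R=red(img)
    for m in spotter.masks_of("top",name):
        M=m["region"]&~R;v,u=np.nonzero(M)
        if len(u)<100:continue
        (c,s,a)=rectmask(M,36)
        if near is not None and np.hypot(*(np.array(c)-near))>90: continue
        box=cv2.boxPoints((c,s,a));e=[box[1]-box[0],box[2]-box[1]];e=max(e,key=np.linalg.norm);yaw=np.arctan2(e[1],e[0])
        d=cv2.dilate(m["region"].astype(np.uint8),np.ones((9,9)))>0;rv,ru=np.nonzero(R&d)
        rc=p2w("top",[[ru.mean(),rv.mean()]],30)[0,:2] if len(ru) else None
        if rc is not None and np.dot(rc-c,[np.cos(yaw),np.sin(yaw)])<0:yaw+=np.pi
        if rc is not None: y2=np.arctan2(*(rc-c)[::-1])
        print(name,round(m["conf"],2),"c",np.round(c,1),"size",np.round(s,1),"yaw",round((yaw+np.pi)%(2*np.pi)-np.pi,3),"by red",rc is not None and (round(y2,3),round(np.linalg.norm(rc-c),1)))
E
python3 - <<'E'
from h import *
def rp(c,r,z):
    w=[690-r/2,160-c/2,8];return p2w("top",w2p("top",[w]),z)[0].round(1)
print("cheek mid",rp(412.5,219,60),"L",rp(320,222,60),"R",rp(507,215,60),"tip",rp(413,260,46), "housing top L,R",rp(308,140,66),rp(502,130,66))
img=camera("top")
for n in["coupler_blue","coupler_white","coupler_green"]:coup(n,None,img)
v,u=np.nonzero(spotter.masks_of("top","basket")[0]["region"]);print("basket",rectmask(spotter.masks_of("top","basket")[0]["region"],45))
go(443,-202,200,0)
E
```

```text
cheek mid [576.5 -46.9  60. ] L [575.1  -2.   60. ] R [578.5 -92.6  60. ] tip [557.6 -46.9  46. ] housing top L,R [614.2   3.5  66. ] [619.1 -90.1  66. ]
coupler_blue 0.8 c [ 610.7 -263.6] size [37.7 82.3] yaw 3.021 by red (np.float64(2.917), np.float64(38.2))
coupler_blue 0.66 c [ 566.2 -365.6] size [ 51.4 111.8] yaw -0.118 by red (np.float64(-0.127), np.float64(52.9))
coupler_blue 0.64 c [ 519.6 -473.6] size [88.3 42.8] yaw 0.757 by red False
coupler_white 0.79 c [ 279.9 -196.8] size [115.1  49.2] yaw -2.903 by red (np.float64(-2.875), np.float64(51.4))
coupler_white 0.78 c [ 439.6 -203.4] size [108.8  48.7] yaw 0.175 by red False
coupler_green 0.97 c [ 435.1 -369.2] size [ 48.5 110.4] yaw -0.142 by red (np.float64(-0.167), np.float64(48.8))
coupler_green 0.51 c [ 786.4 -188.6] size [67.  85.2] yaw -0.311 by red False
basket ((511.6383056640625, 371.22955322265625), (276.6990051269531, 162.13858032226562), 82.34015655517578)
shift [ 181.9 -302.1    2.4] yaw -178.1 from [614.9 105.9 202.4] -3.109 t 5.25
```

```bash
python3 -c "
from h import *
go(448,-202,100,0.175+np.pi);print(state()['q'].round(2))"
```

```text
shift [ 176.9 -302.3  102.4] yaw -8.2 from [614.9 105.9 202.4] -3.109 t 5.25
[-0.49  0.35  0.27  1.74 -0.11  1.07  1.43]
```

```bash
python3 -m handwheel '[{"x":177,"y":-302,"z":0,"yaw":-8,"fingers":62},{"x":177,"y":-302,"z":0,"yaw":-8,"fingers":62},{"x":177,"y":-302,"z":0,"yaw":-8,"fingers":62},{"x":177,"y":-302,"z":0,"yaw":-8,"fingers":62},{"x":177,"y":-302,"z":0,"yaw":-8,"fingers":62},{"x":177,"y":-302,"z":0,"yaw":-8,"fingers":62},{"x":177,"y":-302,"z":0,"yaw":-8,"fingers":62},{"x":177,"y":-302,"z":60,"yaw":-8,"fingers":62},{"x":177,"y":-302,"z":102,"yaw":-8,"fingers":62},{"x":177,"y":-302,"z":102,"yaw":-8,"fingers":62},{"x":177,"y":-302,"z":102,"yaw":-8,"fingers":62},{"x":177,"y":-302,"z":102,"yaw":-8,"fingers":62}]'; python3 -c "
from h import *
go(448,-202,8,0.175+np.pi);print(state()['q'].round(2))
i=camera('scene');cv2.imwrite('pics/b.png',cv2.resize(i[110:260,190:340],None,fx=4,fy=4,interpolation=2))"
```

```text
t: 6.45
ee_pos: [449.7, -201.8, 103.3]
tcp_rot: [-3.141, 0.002, -2.969]
wrist_force: [0.2, -0.1, 0.5]
opening: 0.659
grip_force: 0.0
shift [ 1.7  0.1 95.3] yaw -0.1 from [ 449.7 -201.8  103.3] -2.969 t 6.45
[-0.06  0.27  0.41  2.12 -0.15  0.77  2.19]
```

View pics/b.png

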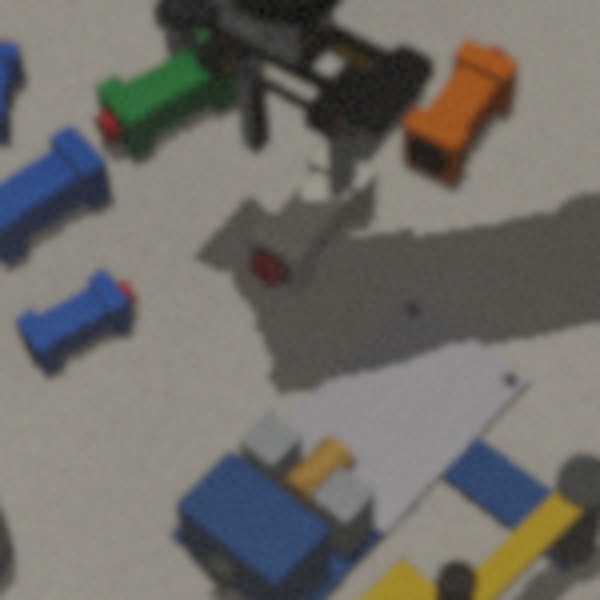

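The fingers straddle the white waist, and the plug shows at (268,267). I descend and grip.

```bash
python3 -m handwheel '[{"x":1,"y":0,"z":45,"yaw":0,"fingers":62},{"x":1,"y":0,"z":85,"yaw":0,"fingers":62},{"x":1,"y":0,"z":95,"yaw":0,"fingers":62},{"x":1,"y":0,"z":95,"yaw":0,"fingers":62},{"x":1,"y":0,"z":95,"yaw":0,"fingers":20},{"x":1,"y":0,"z":95,"yaw":0,"fingers":20},{"x":1,"y":0,"z":95,"yaw":0,"fingers":20},{"x":1,"y":0,"z":95,"yaw":0,"fingers":20},{"x":1,"y":0,"z":95,"yaw":0,"fingers":20}]'; python3 -c "
from h import *
go(400,-50,75,0.045+np.pi)"
```

```text
t: 7.4
ee_pos: [448.4, -202.0, 7.6]
tcp_rot: [-3.141, 0.002, -2.969]
wrist_force: [-0.8, 1.1, 15.1]
opening: 0.383
grip_force: 30.0
shift [ 21.6 158.  -67.4] yaw 7.3 from [ 448.4 -202.     7.6] -2.969 t 7.4
```

```bash
python3 -m handwheel '[{"x":0,"y":0,"z":-50,"yaw":0,"fingers":20},{"x":0,"y":0,"z":-70,"yaw":0,"fingers":20},{"x":0,"y":0,"z":-70,"yaw":0,"fingers":20}]'; python3 -c "
from h import *
print(state()['wrist_force'])
go(485.6,-51,78,0.045+np.pi)"
```

```text
t: 7.7
ee_pos: [449.1, -202.2, 79.2]
tcp_rot: [-3.14, 0.004, -2.969]
wrist_force: [0.3, -0.2, -2.3]
opening: 0.38
grip_force: 30.0
[ 0.25150282 -0.20293736 -2.2587154 ]
shift [-61.9 142.7   1.2] yaw 7.3 from [ 449.1 -202.2   79.2] -2.969 t 7.7
```

```bash
python3 -m handwheel '[{"x":-62,"y":143,"z":0,"yaw":7.3,"fingers":20},{"x":-62,"y":143,"z":0,"yaw":7.3,"fingers":20},{"x":-62,"y":143,"z":0,"yaw":7.3,"fingers":20},{"x":-62,"y":143,"z":0,"yaw":7.3,"fingers":20},{"x":-62,"y":143,"z":0,"yaw":7.3,"fingers":20},{"x":-62,"y":143,"z":40,"yaw":7.3,"fingers":20},{"x":-62,"y":143,"z":55,"yaw":7.3,"fingers":20},{"x":-62,"y":143,"z":55,"yaw":7.3,"fingers":20}]'; python3 -c "
from h import *
go(485.6,-51,15.5,0.045+np.pi)
img=camera('top');cv2.imwrite('pics/c.png',rect('top',img,400,650,-150,60,20,2.5))"
```

```text
t: 8.5
ee_pos: [482.0, -51.6, 19.4]
tcp_rot: [-3.141, -0.004, -3.098]
wrist_force: [0.6, 0.3, -1.6]
opening: 0.378
grip_force: 30.0
shift [-3.7  0.5  3.9] yaw -0.1 from [482.  -51.6  19.4] -3.098 t 8.5
```

View pics/c.png

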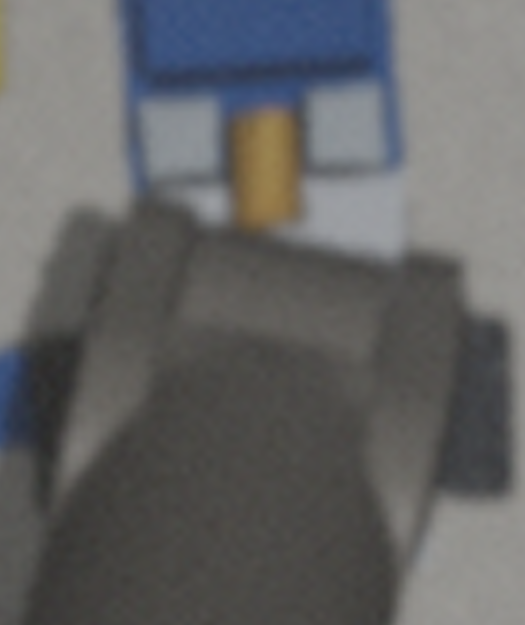

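The arm hides the coupler, so force has to guide this. I lower onto the bed and advance.

```bash
python3 -m handwheel '[{"x":0,"y":0.5,"z":2,"yaw":0,"fingers":20},{"x":0,"y":0.5,"z":4,"yaw":0,"fingers":20},{"x":0,"y":0.5,"z":4,"yaw":0,"fingers":20}]'; python3 -m handwheel '[{"x":-8,"y":0,"z":0,"yaw":0,"fingers":20},{"x":-16,"y":0,"z":0,"yaw":0,"fingers":20},{"x":-24,"y":0,"z":0,"yaw":0,"fingers":20},{"x":-30,"y":0,"z":0,"yaw":0,"fingers":20},{"x":-30,"y":0,"z":0,"yaw":0,"fingers":20}]'
```

```text
t: 8.85
ee_pos: [484.3, -49.8, 17.9]
tcp_rot: [3.141, 0.001, -3.096]
wrist_force: [0.1, -0.1, -2.4]
opening: 0.38
grip_force: 30.0
t: 9.35
ee_pos: [514.1, -48.3, 17.2]
tcp_rot: [-3.141, -0.001, -3.096]
wrist_force: [-5.3, 0.8, -0.5]
opening: 0.38
grip_force: 30.0
```

```bash
python3 -m handwheel '[{"x":-6,"y":0,"z":0,"yaw":0,"fingers":20},{"x":-12,"y":0,"z":0,"yaw":0,"fingers":20},{"x":-18,"y":0,"z":0,"yaw":0,"fingers":20},{"x":-22,"y":0,"z":0,"yaw":0,"fingers":20},{"x":-22,"y":0,"z":0,"yaw":0,"fingers":20}]'; python3 -m handwheel '[{"x":-2,"y":0,"z":0,"yaw":0,"fingers":20},{"x":-4,"y":0,"z":0,"yaw":0,"fingers":20}]';python3 -m handwheel '[{"x":-2,"y":0,"z":0,"yaw":0,"fingers":20},{"x":-2,"y":0,"z":0,"yaw":0,"fingers":20}]'
```

```text
t: 9.85
ee_pos: [533.7, -47.2, 16.7]
tcp_rot: [3.141, -0.005, -3.096]
wrist_force: [-11.6, 1.1, 2.0]
opening: 0.379
grip_force: 30.0
t: 10.05
ee_pos: [537.0, -47.1, 16.6]
tcp_rot: [3.141, -0.005, -3.096]
wrist_force: [-12.8, 0.8, 2.9]
opening: 0.383
grip_force: 30.0
t: 10.25
ee_pos: [539.0, -46.9, 16.6]
tcp_rot: [3.141, -0.006, -3.096]
wrist_force: [-14.0, 1.5, 2.8]
opening: 0.382
grip_force: 30.0
```

```bash
python3 -m handwheel '[{"x":-2,"y":0,"z":0,"yaw":0,"fingers":20},{"x":-2,"y":0,"z":0,"yaw":0,"fingers":20}]'; python3 -m handwheel '[{"x":-2,"y":0,"z":0,"yaw":0,"fingers":20},{"x":-2,"y":0,"z":0,"yaw":0,"fingers":20}]';python3 -m handwheel '[{"x":-2,"y":0,"z":0,"yaw":0,"fingers":20},{"x":-2,"y":0,"z":0,"yaw":0,"fingers":20}]'; python3 -m handwheel '[{"x":-2,"y":0,"z":0,"yaw":0,"fingers":20},{"x":-2,"y":0,"z":0,"yaw":0,"fingers":20}]'
```

```text
t: 10.45
ee_pos: [540.8, -46.9, 16.5]
tcp_rot: [3.141, -0.006, -3.096]
wrist_force: [-14.5, 0.8, 2.0]
opening: 0.381
grip_force: 30.0
t: 10.65
ee_pos: [542.5, -46.8, 16.5]
tcp_rot: [3.141, -0.006, -3.096]
wrist_force: [-14.4, 1.2, 3.3]
opening: 0.382
grip_force: 30.0
t: 10.85
ee_pos: [543.5, -47.0, 16.3]
tcp_rot: [3.141, -0.008, -3.096]
wrist_force: [-18.7, 0.2, 4.5]
opening: 0.382
grip_force: 30.0
t: 11.05
ee_pos: [544.6, -47.1, 16.1]
tcp_rot: [3.141, -0.01, -3.097]
wrist_force: [-22.9, -1.6, 7.6]
opening: 0.38
grip_force: 30.0
```

Contact with the stop is at about 543. I hold it there while the plunger works.

```bash
H='[{"x":0,"y":0,"z":0,"yaw":0,"fingers":20}]'; python3 -m handwheel '[{"x":-1,"y":0,"z":0,"yaw":0,"fingers":20},{"x":-1,"y":0,"z":0,"yaw":0,"fingers":20},{"x":-1,"y":0,"z":0,"yaw":0,"fingers":20},{"x":-1,"y":0,"z":0,"yaw":0,"fingers":20},{"x":-1,"y":0,"z":0,"yaw":0,"fingers":20},{"x":-1,"y":0,"z":0,"yaw":0,"fingers":20},{"x":-1,"y":0,"z":0,"yaw":0,"fingers":20},{"x":-1,"y":0,"z":0,"yaw":0,"fingers":20},{"x":-1,"y":0,"z":0,"yaw":0,"fingers":20},{"x":-1,"y":0,"z":0,"yaw":0,"fingers":20},{"x":-1,"y":0,"z":0,"yaw":0,"fingers":20},{"x":-1,"y":0,"z":0,"yaw":0,"fingers":20}]'; for i in 1 2 3 4; do python3 -m handwheel '[{"x":0,"y":0,"z":0,"yaw":0,"fingers":20},{"x":0,"y":0,"z":0,"yaw":0,"fingers":20},{"x":0,"y":0,"z":0,"yaw":0,"fingers":20},{"x":0,"y":0,"z":0,"yaw":0,"fingers":20},{"x":0,"y":0,"z":0,"yaw":0,"fingers":20},{"x":0,"y":0,"z":0,"yaw":0,"fingers":20},{"x":0,"y":0,"z":0,"yaw":0,"fingers":20},{"x":0,"y":0,"z":0,"yaw":0,"fingers":20},{"x":0,"y":0,"z":0,"yaw":0,"fingers":20},{"x":0,"y":0,"z":0,"yaw":0,"fingers":20},{"x":0,"y":0,"z":0,"yaw":0,"fingers":20},{"x":0,"y":0,"z":0,"yaw":0,"fingers":20}]' | egrep 't:|ee_pos|force'; done
```

```text
t: 12.25
ee_pos: [545.1, -47.2, 16.0]
tcp_rot: [3.141, -0.01, -3.097]
wrist_force: [-26.0, -2.5, 8.6]
opening: 0.379
grip_force: 30.0
t: 13.45
ee_pos: [545.0, -47.2, 16.0]
tcp_rot: [3.141, -0.01, -3.097]
wrist_force: [-25.2, -2.5, 7.8]
grip_force: 30.0
t: 14.65
ee_pos: [545.1, -47.2, 16.0]
tcp_rot: [3.141, -0.01, -3.097]
wrist_force: [-24.0, -2.2, 9.1]
grip_force: 30.0
t: 15.85
ee_pos: [545.1, -47.2, 16.0]
tcp_rot: [3.141, -0.01, -3.097]
wrist_force: [-25.0, -2.3, 8.3]
grip_force: 30.0
t: 17.05
ee_pos: [545.0, -47.2, 16.0]
tcp_rot: [3.141, -0.01, -3.097]
wrist_force: [-25.0, -1.5, 7.9]
grip_force: 30.0
```

```bash
python3 -m handwheel '[{"x":5,"y":0,"z":0,"yaw":0,"fingers":20},{"x":10,"y":0,"z":0,"yaw":0,"fingers":20},{"x":15,"y":0,"z":0,"yaw":0,"fingers":20},{"x":15,"y":0,"z":0,"yaw":0,"fingers":20}]'; python3 -m handwheel '[{"x":6,"y":0,"z":0,"yaw":0,"fingers":20},{"x":12,"y":0,"z":0,"yaw":0,"fingers":20},{"x":12,"y":0,"z":0,"yaw":0,"fingers":20}]'; python3 -m handwheel '[{"x":10,"y":0,"z":0,"yaw":0,"fingers":20},{"x":20,"y":0,"z":0,"yaw":0,"fingers":20},{"x":20,"y":0,"z":-30,"yaw":0,"fingers":20},{"x":20,"y":0,"z":-75,"yaw":0,"fingers":20},{"x":20,"y":0,"z":-75,"yaw":0,"fingers":20}]'; python3 -c "
from h import *
go(590,250,150,3.0)
i=camera('scene');cv2.imwrite('pics/d.png',cv2.resize(i[150:270,210:340],None,fx=4,fy=4,interpolation=2))"
```

```text
t: 17.45
ee_pos: [533.0, -47.8, 16.6]
tcp_rot: [3.142, -0.005, -3.097]
wrist_force: [-6.5, -1.9, -5.7]
opening: 0.38
grip_force: 29.9
t: 17.75
ee_pos: [523.4, -48.0, 17.4]
tcp_rot: [-3.142, -0.0, -3.097]
wrist_force: [0.9, 0.2, -2.9]
opening: 0.381
grip_force: 29.9
t: 18.25
ee_pos: [506.1, -49.1, 96.8]
tcp_rot: [3.141, 0.007, -3.097]
wrist_force: [-0.0, -0.2, -3.0]
opening: 0.383
grip_force: 29.9
shift [-97.2 295.  -53.2] yaw 10.7 from [506.1 -49.1  96.8] -3.097 t 18.25
```

View pics/d.png

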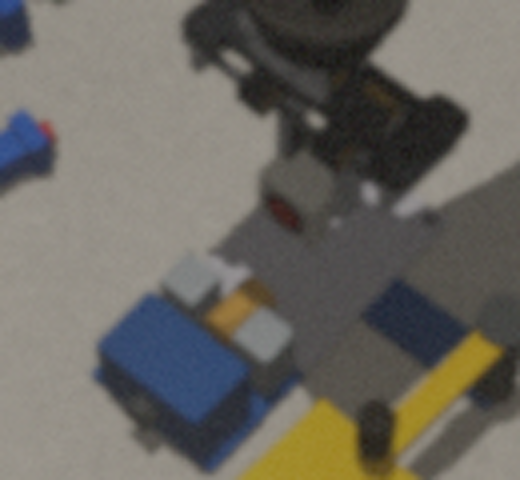

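The plug is flush: the red disc at (285,213) no longer protrudes. Next I check the basket pose from the clean first picture, since the mask looked padded.

```bash
python3 - <<'E'
from h import *
w=p2w("top",[[112,185],[199,199],[193,245],[105,231]],45)[:,:2];print(w.round(1),w.mean(0).round(1))
e=(w[0]-w[1]+w[3]-w[2])/2;print(np.linalg.norm(e),np.linalg.norm(w[0]-w[3]),np.arctan2(e[1],e[0])-np.pi/2)
i=cv2.imread("pics/top1.png");h=cv2.cvtColor(i,cv2.COLOR_BGR2HSV)
m=((h[...,0]>12)&(h[...,0]<32)&(h[...,1]>60)&(h[...,2]>90)).astype(np.uint8);m[:,220:]=0;m[:170]=0;m[270:]=0
m=cv2.morphologyEx(m,cv2.MORPH_OPEN,np.ones((3,3)));print(rectmask(m,45),rectmask(m,5))
cv2.imwrite('pics/e.png',rect('top',i,400,640,200,520,5,2.))
E
```

```text
[[599.5 486. ]
 [558.1 208.7]
 [416.  224.9]
 [455.  504.9]] [507.1 356.1]
281.5253847734634 145.67058247018852 -0.14339014518792137Traceback (most recent call last):
  File "<stdin>", line 6, in <module>
  File "h.py", line 17, in rectmask
    c=max(cv2.findContours(mask.astype(np.uint8),0,1)[0],key=cv2.contourArea)
ValueError: max() iterable argument is empty
```

Picked corners give the basket centre as (507,356) and its yaw as -0.143, and the size matches. I carry the coupler over high.

```bash
python3 -m handwheel '[{"x":0,"y":0,"z":-50,"yaw":0,"fingers":20},{"x":0,"y":0,"z":-75,"yaw":0,"fingers":20},{"x":0,"y":0,"z":-75,"yaw":0,"fingers":20}]'; python3 -c "
from h import *
go(535,435,172,2.998)"
```

```text
t: 18.6
ee_pos: [505.1, -48.7, 169.4]
tcp_rot: [3.141, 0.004, -3.096]
wrist_force: [0.4, -0.1, -2.9]
opening: 0.384
grip_force: 29.9
shift [-51.9 481.8  -2.6] yaw 10.8 from [505.1 -48.7 169.4] -3.096 t 18.6
```

```bash
python3 -m handwheel '[{"x":-52,"y":482,"z":0,"yaw":11,"fingers":20},{"x":-52,"y":482,"z":0,"yaw":11,"fingers":20},{"x":-52,"y":482,"z":0,"yaw":11,"fingers":20},{"x":-52,"y":482,"z":0,"yaw":11,"fingers":20},{"x":-52,"y":482,"z":0,"yaw":11,"fingers":20},{"x":-52,"y":482,"z":0,"yaw":11,"fingers":20},{"x":-52,"y":482,"z":0,"yaw":11,"fingers":20},{"x":-52,"y":482,"z":0,"yaw":11,"fingers":20},{"x":-52,"y":482,"z":0,"yaw":11,"fingers":20},{"x":-52,"y":482,"z":0,"yaw":11,"fingers":20},{"x":-52,"y":482,"z":0,"yaw":11,"fingers":20},{"x":-52,"y":482,"z":0,"yaw":11,"fingers":20}]'; python3 -c "
from h import *
go(535,435,14,2.998)"
```

```text
t: 19.8
ee_pos: [532.9, 435.2, 164.4]
tcp_rot: [-3.139, -0.002, 2.997]
wrist_force: [0.1, -1.2, -2.8]
opening: 0.381
grip_force: 29.9
shift [-2.100e+00  1.000e-01  1.504e+02] yaw -0.1 from [532.9 435.2 164.4] 2.997 t 19.8
```

```bash
python3 -m handwheel '[{"x":-2,"y":0,"z":50,"yaw":0,"fingers":20},{"x":-2,"y":0,"z":100,"yaw":0,"fingers":20},{"x":-2,"y":0,"z":135,"yaw":0,"fingers":20},{"x":-2,"y":0,"z":145,"yaw":0,"fingers":20},{"x":-2,"y":0,"z":150,"yaw":0,"fingers":20},{"x":-2,"y":0,"z":150,"yaw":0,"fingers":20}]'; python3 -c "
from h import *
go(535,435,14,2.998)"
```

```text
t: 20.4
ee_pos: [536.8, 434.5, 18.3]
tcp_rot: [3.141, 0.001, 2.994]
wrist_force: [0.2, 1.3, -1.5]
opening: 0.387
grip_force: 29.9
shift [1.8 0.3 4.3] yaw -0.2 from [536.8 434.5  18.3] 2.994 t 20.4
```

```bash
python3 -m handwheel '[{"x":0,"y":0,"z":3,"yaw":0,"fingers":20},{"x":0,"y":0,"z":3,"yaw":0,"fingers":20}]'; python3 -m handwheel '[{"x":0,"y":0,"z":0,"yaw":0,"fingers":54},{"x":0,"y":0,"z":0,"yaw":0,"fingers":54},{"x":0,"y":0,"z":0,"yaw":0,"fingers":54},{"x":0,"y":0,"z":-50,"yaw":0,"fingers":54},{"x":0,"y":0,"z":-100,"yaw":0,"fingers":54},{"x":0,"y":0,"z":-165,"yaw":0,"fingers":54},{"x":0,"y":0,"z":-165,"yaw":0,"fingers":54},{"x":0,"y":0,"z":-165,"yaw":0,"fingers":54}]'; python3 -c "
from h import *
img=camera('top')
for n in['coupler_blue','coupler_green']:coup(n,None,img)
go(442,-368,180,np.pi-.16)"
```

```text
t: 20.6
ee_pos: [536.6, 435.2, 15.8]
tcp_rot: [3.14, 0.001, 2.995]
wrist_force: [-0.3, -0.7, -2.1]
opening: 0.382
grip_force: 29.9
t: 21.4
ee_pos: [537.2, 435.7, 182.7]
tcp_rot: [3.138, 0.003, 2.995]
wrist_force: [0.7, 0.2, -0.6]
opening: 0.572
grip_force: 0.0
coupler_blue 0.72 c [ 609.7 -262.5] size [40.3 83.6] yaw -0.184 by red False
coupler_blue 0.66 c [ 567.1 -367.2] size [ 47.7 108.8] yaw -0.117 by red (np.float64(-0.098), np.float64(51.8))
coupler_blue 0.66 c [ 520.1 -473. ] size [81.7 38.9] yaw 0.688 by red False
coupler_green 0.72 c [ 434.2 -368.3] size [ 50.7 108.3] yaw -0.146 by red (np.float64(-0.183), np.float64(49.9))
shift [ -24.7 -807.4   -2. ] yaw 0.8 from [535.4 434.4 178. ] 2.995 t 21.55
```

```bash
python3 -m handwheel '[{"x":-24,"y":-807,"z":0,"yaw":1,"fingers":62},{"x":-24,"y":-807,"z":0,"yaw":1,"fingers":62},{"x":-24,"y":-807,"z":0,"yaw":1,"fingers":62},{"x":-24,"y":-807,"z":0,"yaw":1,"fingers":62},{"x":-24,"y":-807,"z":0,"yaw":1,"fingers":62},{"x":-24,"y":-807,"z":0,"yaw":1,"fingers":62},{"x":-24,"y":-807,"z":0,"yaw":1,"fingers":62},{"x":-24,"y":-807,"z":0,"yaw":1,"fingers":62},{"x":-24,"y":-807,"z":0,"yaw":1,"fingers":62},{"x":-24,"y":-807,"z":0,"yaw":1,"fingers":62},{"x":-24,"y":-807,"z":0,"yaw":1,"fingers":62},{"x":-24,"y":-807,"z":0,"yaw":1,"fingers":62}]'; python3 -c "
from h import *
img=camera('top');cv2.imwrite('pics/f.png',cv2.resize(img[100:300,90:430],None,fx=2.3,fy=2.3,interpolation=2))
go(439,-369,100,np.pi-.15);print(state()['q'].round(2))"
```

```text
t: 22.75
ee_pos: [464.7, -162.8, 178.4]
tcp_rot: [-3.141, -0.002, 2.978]
wrist_force: [1.2, 0.8, -0.0]
opening: 0.661
grip_force: 0.0
shift [  -9.9 -199.7   78.8] yaw -1.2 from [ 463.1 -170.5  178.8] 2.971 t 22.8
[-0.3   0.17  0.58  2.06 -0.11  0.94  1.74]
```

View pics/f.png

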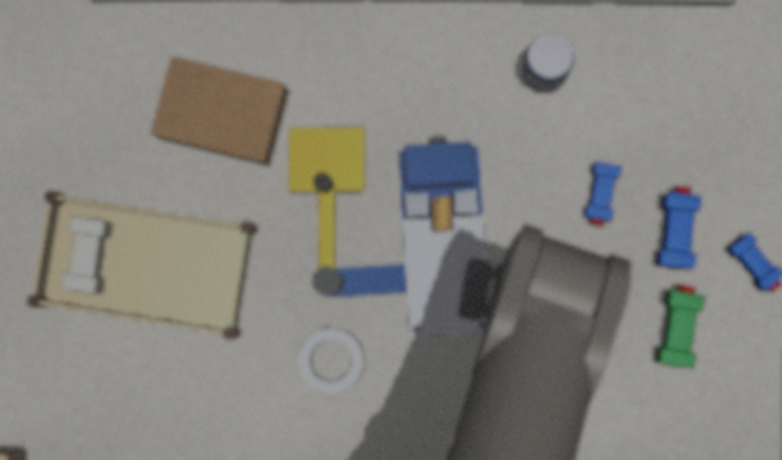

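White lies flat in the basket at (86,255), the guard points ahead at (325,160), and green and blue are still at (680,328) and (680,230).

```bash
python3 -m handwheel '[{"x":-10,"y":-200,"z":0,"yaw":-1,"fingers":62},{"x":-10,"y":-200,"z":0,"yaw":-1,"fingers":62},{"x":-10,"y":-200,"z":0,"yaw":-1,"fingers":62},{"x":-10,"y":-200,"z":0,"yaw":-1,"fingers":62},{"x":-10,"y":-200,"z":40,"yaw":-1,"fingers":62},{"x":-10,"y":-200,"z":78,"yaw":-1,"fingers":62},{"x":-10,"y":-200,"z":78,"yaw":-1,"fingers":62},{"x":-10,"y":-200,"z":78,"yaw":-1,"fingers":62}]'; python3 -c "
from h import *
go(439,-369,8,np.pi-.15);print(state()['q'].round(2))"
```

```text
t: 23.6
ee_pos: [442.5, -359.9, 101.1]
tcp_rot: [3.141, -0.003, 2.995]
wrist_force: [0.6, 0.4, 0.4]
opening: 0.66
grip_force: 0.0
shift [ 2.1 -9.5 93.1] yaw 0.2 from [ 442.5 -359.9  101.1] 2.995 t 23.6
[ 0.1   0.43  0.6   1.96 -0.32  0.84  2.3 ]
```

```bash
python3 -m handwheel '[{"x":2,"y":-9,"z":0,"yaw":0,"fingers":62},{"x":2,"y":-9,"z":30,"yaw":0,"fingers":62},{"x":2,"y":-9,"z":50,"yaw":0,"fingers":62},{"x":2,"y":-9,"z":50,"yaw":0,"fingers":62}]'; python3 -c "
from h import *
go(439,-369,8,np.pi-.15)
img=camera('top');coup('coupler_green',None,img)
i=camera('scene');cv2.imwrite('pics/g.png',cv2.resize(i[80:200,170:320],None,fx=4,fy=4,interpolation=2))"
```

```text
t: 24.0
ee_pos: [439.6, -368.6, 51.1]
tcp_rot: [3.141, -0.001, 2.995]
wrist_force: [0.1, 0.0, 0.2]
opening: 0.659
grip_force: 0.0
shift [ 0.6 -0.5 43.1] yaw 0.2 from [ 439.6 -368.6   51.1] 2.995 t 24.0
coupler_green 0.28 c [ 786.5 -189.8] size [79.3 71.9] yaw 0.006 by red False
```

View pics/g.png

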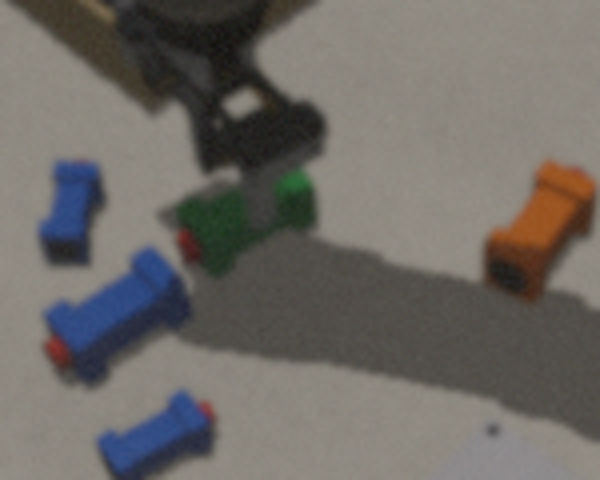

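The fingers straddle the green waist, with the near finger at (262,200). I descend, grip and lift.

```bash
python3 -m handwheel '[{"x":0,"y":0,"z":30,"yaw":0,"fingers":62},{"x":0,"y":0,"z":43,"yaw":0,"fingers":62},{"x":0,"y":0,"z":43,"yaw":0,"fingers":62},{"x":0,"y":0,"z":43,"yaw":0,"fingers":20},{"x":0,"y":0,"z":43,"yaw":0,"fingers":20},{"x":0,"y":0,"z":43,"yaw":0,"fingers":20},{"x":0,"y":0,"z":43,"yaw":0,"fingers":20},{"x":0,"y":0,"z":43,"yaw":0,"fingers":20}]'; python3 -m handwheel '[{"x":0,"y":0,"z":-50,"yaw":0,"fingers":20},{"x":0,"y":0,"z":-90,"yaw":0,"fingers":20},{"x":0,"y":0,"z":-90,"yaw":0,"fingers":20}]'; python3 -c "
from h import *
go(480,-51.5,98,0.045+np.pi)"
```

```text
t: 24.95
ee_pos: [440.4, -369.2, 9.3]
tcp_rot: [-3.141, 0.001, 2.995]
wrist_force: [-1.4, -0.7, 7.8]
opening: 0.382
grip_force: 30.0
t: 25.25
ee_pos: [441.8, -370.5, 103.2]
tcp_rot: [-3.139, 0.006, 2.994]
wrist_force: [0.3, -1.3, -1.4]
opening: 0.38
grip_force: 30.0
shift [  9.  321.1   5.2] yaw -11.0 from [ 441.8 -370.5  103.2] 2.994 t 25.25
```

```bash
python3 -m handwheel '[{"x":9,"y":321,"z":0,"yaw":-11,"fingers":20},{"x":9,"y":321,"z":0,"yaw":-11,"fingers":20},{"x":9,"y":321,"z":0,"yaw":-11,"fingers":20},{"x":9,"y":321,"z":0,"yaw":-11,"fingers":20},{"x":9,"y":321,"z":0,"yaw":-11,"fingers":20},{"x":9,"y":321,"z":0,"yaw":-11,"fingers":20},{"x":9,"y":321,"z":0,"yaw":-11,"fingers":20},{"x":9,"y":321,"z":0,"yaw":-11,"fingers":20},{"x":9,"y":321,"z":0,"yaw":-11,"fingers":20},{"x":9,"y":321,"z":0,"yaw":-11,"fingers":20},{"x":9,"y":321,"z":0,"yaw":-11,"fingers":20}]'; python3 -c "
from h import *
go(480,-51.5,18,0.045+np.pi)"
```

```text
t: 26.35
ee_pos: [477.7, -51.0, 98.4]
tcp_rot: [-3.141, -0.0, -3.098]
wrist_force: [0.5, 0.4, -1.6]
opening: 0.38
grip_force: 30.0
shift [-2.3 -0.6 80.4] yaw -0.1 from [477.7 -51.   98.4] -3.098 t 26.35
```

```bash
python3 -m handwheel '[{"x":-2,"y":0,"z":40,"yaw":0,"fingers":20},{"x":-2,"y":0,"z":70,"yaw":0,"fingers":20},{"x":-2,"y":0,"z":80,"yaw":0,"fingers":20},{"x":-2,"y":0,"z":80,"yaw":0,"fingers":20},{"x":-2,"y":0,"z":80,"yaw":0,"fingers":20}]'; python3 -m handwheel '[{"x":-8,"y":0,"z":0,"yaw":0,"fingers":20},{"x":-16,"y":0,"z":0,"yaw":0,"fingers":20},{"x":-24,"y":0,"z":0,"yaw":0,"fingers":20},{"x":-30,"y":0,"z":0,"yaw":0,"fingers":20},{"x":-30,"y":0,"z":0,"yaw":0,"fingers":20}]'
```

```text
t: 26.85
ee_pos: [480.1, -50.5, 18.9]
tcp_rot: [-3.141, 0.0, -3.097]
wrist_force: [0.3, -0.5, -1.4]
opening: 0.381
grip_force: 30.0
t: 27.35
ee_pos: [510.2, -48.3, 18.3]
tcp_rot: [-3.142, -0.001, -3.096]
wrist_force: [-4.3, -0.5, -0.4]
opening: 0.379
grip_force: 30.0
```

```bash
python3 -m handwheel '[{"x":-6,"y":-0.5,"z":0,"yaw":0,"fingers":20},{"x":-12,"y":-0.5,"z":0,"yaw":0,"fingers":20},{"x":-18,"y":-0.5,"z":0,"yaw":0,"fingers":20},{"x":-24,"y":-0.5,"z":0,"yaw":0,"fingers":20},{"x":-28,"y":-0.5,"z":0,"yaw":0,"fingers":20},{"x":-28,"y":-0.5,"z":0,"yaw":0,"fingers":20}]'; for i in 1 2 3; do python3 -m handwheel '[{"x":-2,"y":0,"z":0,"yaw":0,"fingers":20},{"x":-2,"y":0,"z":0,"yaw":0,"fingers":20}]'; done
```

```text
t: 27.95
ee_pos: [535.1, -47.4, 17.5]
tcp_rot: [3.141, -0.006, -3.096]
wrist_force: [-14.2, 1.3, 2.2]
opening: 0.38
grip_force: 30.0
t: 28.15
ee_pos: [536.6, -47.3, 17.5]
tcp_rot: [3.141, -0.006, -3.096]
wrist_force: [-14.4, -0.5, 2.0]
opening: 0.383
grip_force: 30.0
t: 28.35
ee_pos: [538.5, -47.2, 17.5]
tcp_rot: [3.141, -0.006, -3.096]
wrist_force: [-14.9, 1.6, 1.8]
opening: 0.384
grip_force: 30.0
t: 28.55
ee_pos: [539.6, -47.4, 17.3]
tcp_rot: [3.141, -0.008, -3.096]
wrist_force: [-18.5, 0.4, 4.9]
opening: 0.384
grip_force: 30.0
```

Stop contact is starting. I press about 3 mm more and hold.

```bash
python3 -m handwheel '[{"x":-2,"y":0,"z":0,"yaw":0,"fingers":20},{"x":-3,"y":0,"z":0,"yaw":0,"fingers":20},{"x":-3,"y":0,"z":0,"yaw":0,"fingers":20}]'; for i in 1 2 3 4 5; do python3 -m handwheel '[{"x":0,"y":0,"z":0,"yaw":0,"fingers":20},{"x":0,"y":0,"z":0,"yaw":0,"fingers":20},{"x":0,"y":0,"z":0,"yaw":0,"fingers":20},{"x":0,"y":0,"z":0,"yaw":0,"fingers":20},{"x":0,"y":0,"z":0,"yaw":0,"fingers":20},{"x":0,"y":0,"z":0,"yaw":0,"fingers":20},{"x":0,"y":0,"z":0,"yaw":0,"fingers":20},{"x":0,"y":0,"z":0,"yaw":0,"fingers":20},{"x":0,"y":0,"z":0,"yaw":0,"fingers":20},{"x":0,"y":0,"z":0,"yaw":0,"fingers":20},{"x":0,"y":0,"z":0,"yaw":0,"fingers":20},{"x":0,"y":0,"z":0,"yaw":0,"fingers":20}]' | egrep 't:|ee_pos|wrist_f'; done
python3 -m handwheel '[{"x":5,"y":0,"z":0,"yaw":0,"fingers":20},{"x":10,"y":0,"z":0,"yaw":0,"fingers":20},{"x":15,"y":0,"z":0,"yaw":0,"fingers":20},{"x":15,"y":0,"z":0,"yaw":0,"fingers":20}]'; python3 -m handwheel '[{"x":6,"y":0,"z":0,"yaw":0,"fingers":20},{"x":12,"y":0,"z":0,"yaw":0,"fingers":20},{"x":12,"y":0,"z":0,"yaw":0,"fingers":20}]'
```

```text
t: 28.85
ee_pos: [541.1, -47.6, 17.0]
tcp_rot: [3.141, -0.01, -3.097]
wrist_force: [-24.2, -1.7, 8.1]
opening: 0.379
grip_force: 30.0
t: 30.05
ee_pos: [541.2, -47.6, 17.0]
tcp_rot: [3.141, -0.01, -3.097]
wrist_force: [-25.1, -1.4, 7.5]
t: 31.25
ee_pos: [541.2, -47.6, 17.0]
tcp_rot: [3.141, -0.01, -3.097]
wrist_force: [-24.6, -0.8, 7.6]
t: 32.45
ee_pos: [541.2, -47.6, 17.0]
tcp_rot: [3.141, -0.01, -3.097]
wrist_force: [-25.8, -1.8, 7.1]
t: 33.65
ee_pos: [541.2, -47.6, 17.1]
tcp_rot: [3.141, -0.01, -3.097]
wrist_force: [-24.8, -2.0, 7.7]
t: 34.85
ee_pos: [541.2, -47.6, 17.1]
tcp_rot: [3.141, -0.01, -3.097]
wrist_force: [-24.7, -1.2, 7.0]
t: 35.25
ee_pos: [529.0, -48.2, 17.6]
tcp_rot: [3.141, -0.005, -3.097]
wrist_force: [-6.9, -1.8, -5.1]
opening: 0.38
grip_force: 29.9
t: 35.55
ee_pos: [519.3, -48.5, 18.4]
tcp_rot: [3.142, -0.0, -3.097]
wrist_force: [-0.1, 0.6, -1.9]
opening: 0.382
grip_force: 29.9
```

The force vanishes 20 mm off the stop, so the plug is home. I carry green to the middle slot.

```bash
python3 -m handwheel '[{"x":10,"y":0,"z":0,"yaw":0,"fingers":20},{"x":20,"y":0,"z":0,"yaw":0,"fingers":20},{"x":20,"y":0,"z":-40,"yaw":0,"fingers":20},{"x":20,"y":0,"z":-90,"yaw":0,"fingers":20},{"x":20,"y":0,"z":-140,"yaw":0,"fingers":20},{"x":20,"y":0,"z":-155,"yaw":0,"fingers":20},{"x":20,"y":0,"z":-155,"yaw":0,"fingers":20}]'; python3 -c "
from h import *
go(519,354,172,2.998)"
```

```text
t: 36.25
ee_pos: [500.9, -49.1, 175.8]
tcp_rot: [3.14, 0.005, -3.096]
wrist_force: [-0.1, 0.6, -3.3]
opening: 0.379
grip_force: 29.9
shift [-36.5 401.9   3.8] yaw 10.8 from [500.9 -49.1 175.8] -3.096 t 36.25
```

```bash
python3 -m handwheel '[{"x":-36,"y":402,"z":0,"yaw":11,"fingers":20},{"x":-36,"y":402,"z":0,"yaw":11,"fingers":20},{"x":-36,"y":402,"z":0,"yaw":11,"fingers":20},{"x":-36,"y":402,"z":0,"yaw":11,"fingers":20},{"x":-36,"y":402,"z":0,"yaw":11,"fingers":20},{"x":-36,"y":402,"z":0,"yaw":11,"fingers":20},{"x":-36,"y":402,"z":0,"yaw":11,"fingers":20},{"x":-36,"y":402,"z":0,"yaw":11,"fingers":20},{"x":-36,"y":402,"z":0,"yaw":11,"fingers":20},{"x":-36,"y":402,"z":0,"yaw":11,"fingers":20},{"x":-36,"y":402,"z":0,"yaw":11,"fingers":20},{"x":-36,"y":402,"z":0,"yaw":11,"fingers":20}]'; python3 -c "
from h import *
go(519,354,16,2.998)"
```

```text
t: 37.45
ee_pos: [517.9, 351.9, 173.0]
tcp_rot: [-3.141, -0.0, 2.993]
wrist_force: [-0.0, 0.3, -1.9]
opening: 0.385
grip_force: 29.9
shift [ -0.8   2.3 157. ] yaw -0.3 from [517.9 351.9 173. ] 2.993 t 37.45
```

```bash
python3 -m handwheel '[{"x":-1,"y":2,"z":50,"yaw":0,"fingers":20},{"x":-1,"y":2,"z":100,"yaw":0,"fingers":20},{"x":-1,"y":2,"z":140,"yaw":0,"fingers":20},{"x":-1,"y":2,"z":152,"yaw":0,"fingers":20},{"x":-1,"y":2,"z":156,"yaw":0,"fingers":20},{"x":-1,"y":2,"z":156,"yaw":0,"fingers":20},{"x":-1,"y":2,"z":156,"yaw":0,"fingers":20}]'; python3 -c "
from h import *
go(519,354,15,2.998)"
```

```text
t: 38.15
ee_pos: [520.2, 356.3, 19.5]
tcp_rot: [3.139, 0.002, 2.995]
wrist_force: [0.0, 0.7, -1.5]
opening: 0.383
grip_force: 29.9
shift [ 0.8 -2.4  4.5] yaw -0.2 from [520.2 356.3  19.5] 2.995 t 38.15
```

```bash
python3 -m handwheel '[{"x":0,"y":0,"z":3,"yaw":0,"fingers":20},{"x":0,"y":0,"z":4,"yaw":0,"fingers":20},{"x":0,"y":0,"z":4,"yaw":0,"fingers":20}]'; python3 -m handwheel '[{"x":0,"y":0,"z":0,"yaw":0,"fingers":54},{"x":0,"y":0,"z":0,"yaw":0,"fingers":54},{"x":0,"y":0,"z":0,"yaw":0,"fingers":54},{"x":0,"y":0,"z":-50,"yaw":0,"fingers":54},{"x":0,"y":0,"z":-100,"yaw":0,"fingers":54},{"x":0,"y":0,"z":-165,"yaw":0,"fingers":54},{"x":0,"y":0,"z":-165,"yaw":0,"fingers":54},{"x":0,"y":0,"z":-165,"yaw":0,"fingers":54}]'; python3 -c "
from h import *
img=camera('top')
coup('coupler_blue',None,img);coup('coupler_green',None,img)
go(572,-368,180,np.pi-.11)"
```

```text
t: 38.45
ee_pos: [519.0, 355.9, 13.8]
tcp_rot: [3.141, 0.0, 2.995]
wrist_force: [-0.1, 0.9, -1.9]
opening: 0.379
grip_force: 29.9
t: 39.25
ee_pos: [520.1, 356.6, 181.3]
tcp_rot: [3.138, 0.003, 2.995]
wrist_force: [-0.7, 0.3, -0.2]
opening: 0.576
grip_force: 0.0
coupler_blue 0.71 c [ 610.3 -263.1] size [40.9 83.5] yaw -0.16 by red False
coupler_blue 0.69 c [ 519.4 -472.3] size [85.7 41.9] yaw 0.688 by red False
coupler_blue 0.59 c [ 567.1 -365.8] size [ 51.5 110.7] yaw -0.112 by red (np.float64(-0.094), np.float64(51.8))
coupler_green 0.59 c [467.9 361.7] size [56.1 23.6] yaw 1.422 by red False
coupler_green 0.22 c [583.  -45.6] size [43.4 27.8] yaw 0.011 by red False
shift [-158.6 -707.8   -2.9] yaw -2.1 from [518.3 355.4 177.1] 2.995 t 39.4
```

```bash
python3 -m handwheel '[{"x":-158,"y":-707,"z":0,"yaw":-2,"fingers":62},{"x":-158,"y":-707,"z":0,"yaw":-2,"fingers":62},{"x":-158,"y":-707,"z":0,"yaw":-2,"fingers":62},{"x":-158,"y":-707,"z":0,"yaw":-2,"fingers":62},{"x":-158,"y":-707,"z":0,"yaw":-2,"fingers":62},{"x":-158,"y":-707,"z":0,"yaw":-2,"fingers":62},{"x":-158,"y":-707,"z":0,"yaw":-2,"fingers":62},{"x":-158,"y":-707,"z":0,"yaw":-2,"fingers":62},{"x":-158,"y":-707,"z":0,"yaw":-2,"fingers":62},{"x":-158,"y":-707,"z":0,"yaw":-2,"fingers":62},{"x":-158,"y":-707,"z":0,"yaw":-2,"fingers":62},{"x":-158,"y":-707,"z":0,"yaw":-2,"fingers":62}]'; python3 -c "
from h import *
img=camera('top');coup('coupler_blue',None,img)
go(572,-367,100,np.pi-.11);print(state()['q'].round(2))"
```

```text
t: 40.6
ee_pos: [562.0, -244.4, 176.8]
tcp_rot: [-3.142, -0.002, 3.03]
wrist_force: [1.0, 1.6, -0.5]
opening: 0.656
grip_force: 0.0
coupler_blue 0.51 c [ 519.1 -473.5] size [83.7 39. ] yaw 0.68 by red False
shift [ -25.3 -114.6   77. ] yaw -0.6 from [ 560.6 -250.2  177. ] 3.022 t 40.7
[-0.16  0.4   0.61  1.8  -0.26  1.02  2.01]
```

```bash
python3 -m handwheel '[{"x":-25,"y":-115,"z":0,"yaw":0,"fingers":62},{"x":-25,"y":-115,"z":0,"yaw":0,"fingers":62},{"x":-25,"y":-115,"z":0,"yaw":0,"fingers":62},{"x":-25,"y":-115,"z":0,"yaw":0,"fingers":62},{"x":-25,"y":-115,"z":40,"yaw":0,"fingers":62},{"x":-25,"y":-115,"z":80,"yaw":0,"fingers":62},{"x":-25,"y":-115,"z":115,"yaw":0,"fingers":62},{"x":-25,"y":-115,"z":122,"yaw":0,"fingers":62},{"x":-25,"y":-115,"z":122,"yaw":0,"fingers":62}]'; python3 -c "
from h import *
go(572,-367,8,np.pi-.11)
i=camera('scene');cv2.imwrite('pics/k.png',cv2.resize(i[80:210,150:290],None,fx=4,fy=4,interpolation=2))"
```

```text
t: 41.6
ee_pos: [574.3, -358.5, 55.3]
tcp_rot: [3.141, -0.003, 3.03]
wrist_force: [0.6, -0.5, 0.8]
opening: 0.66
grip_force: 0.0
shift [ 1.3 -8.7 47.3] yaw -0.1 from [ 574.3 -358.5   55.3] 3.03 t 41.6
```

View pics/k.png

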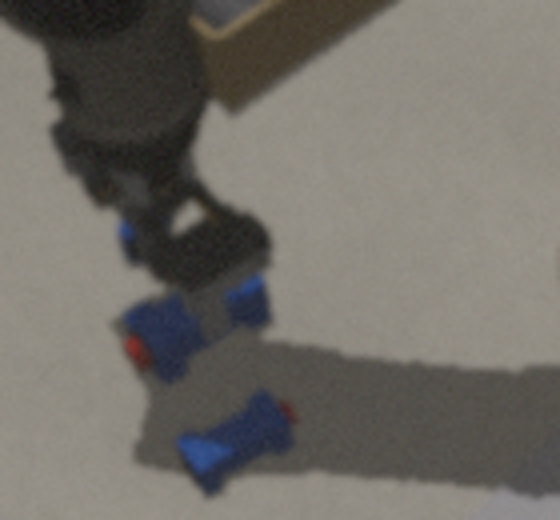

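The gripper is over the large blue coupler, with its plug at (137,350) and the near finger at (210,310). I shift by the remaining error, descend and grip.

```bash
python3 -m handwheel '[{"x":1,"y":-8.5,"z":0,"yaw":0,"fingers":62},{"x":1,"y":-8.5,"z":20,"yaw":0,"fingers":62},{"x":1,"y":-8.5,"z":47,"yaw":0,"fingers":62},{"x":1,"y":-8.5,"z":47,"yaw":0,"fingers":62},{"x":1,"y":-8.5,"z":47,"yaw":0,"fingers":62},{"x":1,"y":-8.5,"z":47,"yaw":0,"fingers":20},{"x":1,"y":-8.5,"z":47,"yaw":0,"fingers":20},{"x":1,"y":-8.5,"z":47,"yaw":0,"fingers":20},{"x":1,"y":-8.5,"z":47,"yaw":0,"fingers":20},{"x":1,"y":-8.5,"z":47,"yaw":0,"fingers":20}]'; python3 -m handwheel '[{"x":0,"y":0,"z":-50,"yaw":0,"fingers":20},{"x":0,"y":0,"z":-100,"yaw":0,"fingers":20},{"x":0,"y":0,"z":-100,"yaw":0,"fingers":20}]'; python3 -c "
from h import *
go(480,-51.5,108,0.045+np.pi)"
```

```text
t: 42.65
ee_pos: [573.3, -368.3, 10.2]
tcp_rot: [-3.141, 0.001, 3.03]
wrist_force: [-1.1, 0.8, 7.4]
opening: 0.384
grip_force: 29.9
t: 42.95
ee_pos: [575.4, -370.5, 116.0]
tcp_rot: [-3.138, 0.008, 3.029]
wrist_force: [-0.0, -0.3, -2.1]
opening: 0.375
grip_force: 29.9
shift [130.6 306.2   8. ] yaw -9.0 from [ 575.4 -370.5  116. ] 3.029 t 42.95
```

```bash
python3 -m handwheel '[{"x":131,"y":306,"z":0,"yaw":-9,"fingers":20},{"x":131,"y":306,"z":0,"yaw":-9,"fingers":20},{"x":131,"y":306,"z":0,"yaw":-9,"fingers":20},{"x":131,"y":306,"z":0,"yaw":-9,"fingers":20},{"x":131,"y":306,"z":0,"yaw":-9,"fingers":20},{"x":131,"y":306,"z":0,"yaw":-9,"fingers":20},{"x":131,"y":306,"z":0,"yaw":-9,"fingers":20},{"x":131,"y":306,"z":0,"yaw":-9,"fingers":20},{"x":131,"y":306,"z":0,"yaw":-9,"fingers":20},{"x":131,"y":306,"z":0,"yaw":-9,"fingers":20},{"x":131,"y":306,"z":0,"yaw":-9,"fingers":20},{"x":131,"y":306,"z":0,"yaw":-9,"fingers":20}]'; python3 -c "
from h import *
go(480,-51.5,19,0.045+np.pi)"
```

```text
t: 44.15
ee_pos: [477.0, -50.4, 109.4]
tcp_rot: [-3.141, -0.0, -3.098]
wrist_force: [-0.3, -0.1, -2.4]
opening: 0.382
grip_force: 29.9
shift [-2.9 -1.2 90.4] yaw -0.1 from [477.  -50.4 109.4] -3.098 t 44.15
```

```bash
python3 -m handwheel '[{"x":-3,"y":-1,"z":45,"yaw":0,"fingers":20},{"x":-3,"y":-1,"z":80,"yaw":0,"fingers":20},{"x":-3,"y":-1,"z":90,"yaw":0,"fingers":20},{"x":-3,"y":-1,"z":90,"yaw":0,"fingers":20},{"x":-3,"y":-1,"z":90,"yaw":0,"fingers":20}]'; python3 -m handwheel '[{"x":-8,"y":0,"z":0,"yaw":0,"fingers":20},{"x":-16,"y":0,"z":0,"yaw":0,"fingers":20},{"x":-24,"y":0,"z":0,"yaw":0,"fingers":20},{"x":-30,"y":0,"z":0,"yaw":0,"fingers":20},{"x":-30,"y":0,"z":0,"yaw":0,"fingers":20}]'
```

```text
t: 44.65
ee_pos: [480.2, -50.8, 20.0]
tcp_rot: [-3.141, -0.0, -3.097]
wrist_force: [0.4, 0.2, -2.7]
opening: 0.38
grip_force: 29.9
t: 45.15
ee_pos: [510.1, -48.8, 19.4]
tcp_rot: [-3.142, -0.001, -3.096]
wrist_force: [-4.7, -0.4, -0.2]
opening: 0.382
grip_force: 30.0
```

```bash
python3 -m handwheel '[{"x":-6,"y":-0.5,"z":1,"yaw":0,"fingers":20},{"x":-12,"y":-0.5,"z":1,"yaw":0,"fingers":20},{"x":-18,"y":-0.5,"z":1,"yaw":0,"fingers":20},{"x":-24,"y":-0.5,"z":1,"yaw":0,"fingers":20},{"x":-28,"y":-0.5,"z":1,"yaw":0,"fingers":20},{"x":-28,"y":-0.5,"z":1,"yaw":0,"fingers":20}]'; for i in 1 2 3; do python3 -m handwheel '[{"x":-2,"y":0,"z":0,"yaw":0,"fingers":20},{"x":-2,"y":0,"z":0,"yaw":0,"fingers":20}]'|egrep 'ee|wrist_f'; done
```

```text
t: 45.75
ee_pos: [535.1, -48.0, 17.6]
tcp_rot: [3.141, -0.006, -3.096]
wrist_force: [-13.6, 0.7, 2.7]
opening: 0.385
grip_force: 30.0
ee_pos: [536.7, -47.9, 17.5]
wrist_force: [-15.3, 0.0, 2.2]
ee_pos: [538.6, -47.8, 17.5]
wrist_force: [-14.8, 1.1, 2.8]
ee_pos: [539.8, -47.8, 17.4]
wrist_force: [-17.7, -0.1, 3.8]
```

```bash
python3 -m handwheel '[{"x":-2,"y":0,"z":0,"yaw":0,"fingers":20},{"x":-3,"y":0,"z":0,"yaw":0,"fingers":20},{"x":-3,"y":0,"z":0,"yaw":0,"fingers":20}]'; for i in 1 2 3 4 5; do python3 -m handwheel '[{"x":0,"y":0,"z":0,"yaw":0,"fingers":20},{"x":0,"y":0,"z":0,"yaw":0,"fingers":20},{"x":0,"y":0,"z":0,"yaw":0,"fingers":20},{"x":0,"y":0,"z":0,"yaw":0,"fingers":20},{"x":0,"y":0,"z":0,"yaw":0,"fingers":20},{"x":0,"y":0,"z":0,"yaw":0,"fingers":20},{"x":0,"y":0,"z":0,"yaw":0,"fingers":20},{"x":0,"y":0,"z":0,"yaw":0,"fingers":20},{"x":0,"y":0,"z":0,"yaw":0,"fingers":20},{"x":0,"y":0,"z":0,"yaw":0,"fingers":20},{"x":0,"y":0,"z":0,"yaw":0,"fingers":20},{"x":0,"y":0,"z":0,"yaw":0,"fingers":20}]' | egrep 't:|ee_pos|wrist_f'; done
python3 -m handwheel '[{"x":5,"y":0,"z":0,"yaw":0,"fingers":20},{"x":10,"y":0,"z":0,"yaw":0,"fingers":20},{"x":15,"y":0,"z":0,"yaw":0,"fingers":20},{"x":15,"y":0,"z":0,"yaw":0,"fingers":20}]'; python3 -m handwheel '[{"x":6,"y":0,"z":0,"yaw":0,"fingers":20},{"x":12,"y":0,"z":0,"yaw":0,"fingers":20},{"x":12,"y":0,"z":0,"yaw":0,"fingers":20}]'
```

```text
t: 46.65
ee_pos: [541.0, -48.1, 17.0]
tcp_rot: [3.141, -0.01, -3.097]
wrist_force: [-26.3, -2.0, 9.6]
opening: 0.382
grip_force: 30.0
t: 47.85
ee_pos: [541.0, -48.1, 17.0]
tcp_rot: [3.141, -0.01, -3.097]
wrist_force: [-26.4, -1.6, 9.3]
t: 49.05
ee_pos: [541.0, -48.1, 17.1]
tcp_rot: [3.141, -0.01, -3.097]
wrist_force: [-24.3, -1.9, 8.7]
t: 50.25
ee_pos: [541.0, -48.1, 17.1]
tcp_rot: [3.141, -0.01, -3.097]
wrist_force: [-25.7, -1.7, 8.3]
t: 51.45
ee_pos: [541.0, -48.1, 17.1]
tcp_rot: [3.141, -0.01, -3.097]
wrist_force: [-25.3, -1.2, 9.7]
t: 52.65
ee_pos: [541.0, -48.1, 17.1]
tcp_rot: [3.141, -0.01, -3.097]
wrist_force: [-25.8, -2.2, 8.8]
t: 53.05
ee_pos: [529.0, -48.7, 17.7]
tcp_rot: [3.141, -0.004, -3.097]
wrist_force: [-7.5, -1.9, -4.7]
opening: 0.381
grip_force: 29.9
t: 53.35
ee_pos: [519.3, -49.0, 18.5]
tcp_rot: [3.142, -0.0, -3.097]
wrist_force: [0.7, -0.6, -1.1]
opening: 0.384
grip_force: 29.9
```

Blue is home too. I carry it to the third slot, TCP about (507,274).

```bash
python3 -m handwheel '[{"x":10,"y":0,"z":0,"yaw":0,"fingers":20},{"x":20,"y":0,"z":0,"yaw":0,"fingers":20},{"x":20,"y":0,"z":-40,"yaw":0,"fingers":20},{"x":20,"y":0,"z":-90,"yaw":0,"fingers":20},{"x":20,"y":0,"z":-140,"yaw":0,"fingers":20},{"x":20,"y":0,"z":-155,"yaw":0,"fingers":20},{"x":20,"y":0,"z":-155,"yaw":0,"fingers":20}]'; python3 -c "
from h import *
go(507,274,172,2.998)"
```

```text
t: 54.05
ee_pos: [500.9, -49.6, 175.7]
tcp_rot: [3.14, 0.005, -3.096]
wrist_force: [-0.2, -0.0, -3.1]
opening: 0.381
grip_force: 29.9
shift [-20.9 323.    3.7] yaw 10.8 from [500.9 -49.6 175.7] -3.096 t 54.05
```

```bash
python3 -m handwheel '[{"x":-21,"y":323,"z":0,"yaw":11,"fingers":20},{"x":-21,"y":323,"z":0,"yaw":11,"fingers":20},{"x":-21,"y":323,"z":0,"yaw":11,"fingers":20},{"x":-21,"y":323,"z":0,"yaw":11,"fingers":20},{"x":-21,"y":323,"z":0,"yaw":11,"fingers":20},{"x":-21,"y":323,"z":0,"yaw":11,"fingers":20},{"x":-21,"y":323,"z":0,"yaw":11,"fingers":20},{"x":-21,"y":323,"z":0,"yaw":11,"fingers":20},{"x":-21,"y":323,"z":0,"yaw":11,"fingers":20},{"x":-21,"y":323,"z":0,"yaw":11,"fingers":20},{"x":-21,"y":323,"z":0,"yaw":11,"fingers":20},{"x":-21,"y":323,"z":0,"yaw":11,"fingers":20}]'; python3 -c "
from h import *
go(507,274,16,2.998)
img=camera('top');cv2.imwrite('pics/l.png',cv2.resize(img[100:300,90:430],None,fx=2.3,fy=2.3,interpolation=2))"
```

```text
t: 55.25
ee_pos: [506.4, 272.8, 173.4]
tcp_rot: [3.142, -0.0, 2.993]
wrist_force: [-0.3, -0.2, -1.7]
opening: 0.38
grip_force: 29.9
shift [ -0.4   1.3 157.4] yaw -0.3 from [506.4 272.8 173.4] 2.993 t 55.25
```

View pics/l.png

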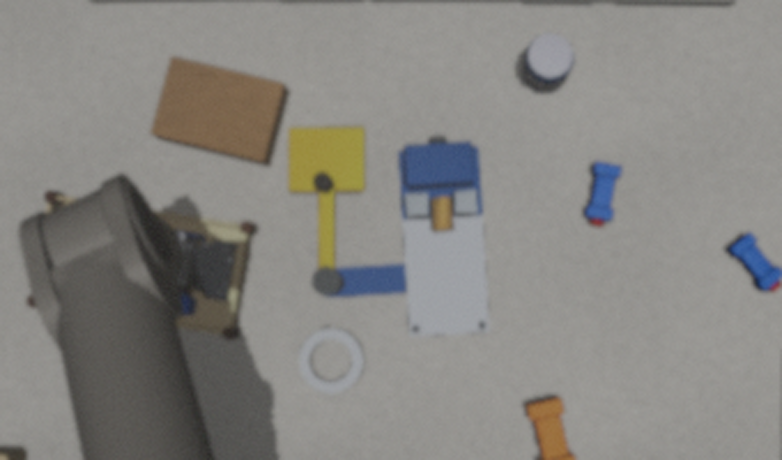

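The blue coupler, at (187,300), hangs over the basket's free end, and nothing else has been disturbed. I lower and release it.

```bash
python3 -m handwheel '[{"x":0,"y":0,"z":50,"yaw":0,"fingers":20},{"x":0,"y":0,"z":100,"yaw":0,"fingers":20},{"x":0,"y":0,"z":140,"yaw":0,"fingers":20},{"x":0,"y":0,"z":152,"yaw":0,"fingers":20},{"x":0,"y":0,"z":156,"yaw":0,"fingers":20},{"x":0,"y":0,"z":159,"yaw":0,"fingers":20},{"x":0,"y":0,"z":159,"yaw":0,"fingers":20}]'; python3 -c "
from h import *
go(507,274,15,2.998)"
```

```text
t: 56.0
ee_pos: [507.2, 274.3, 16.0]
tcp_rot: [3.14, 0.001, 2.995]
wrist_force: [0.1, -0.1, -2.7]
opening: 0.381
grip_force: 29.9
shift [ 0.2 -0.3  1. ] yaw -0.2 from [507.2 274.3  16. ] 2.995 t 56.0
```

```bash
python3 -m handwheel '[{"x":0,"y":0,"z":1,"yaw":0,"fingers":54},{"x":0,"y":0,"z":1,"yaw":0,"fingers":54},{"x":0,"y":0,"z":1,"yaw":0,"fingers":54},{"x":0,"y":0,"z":-50,"yaw":0,"fingers":54},{"x":0,"y":0,"z":-100,"yaw":0,"fingers":54},{"x":0,"y":0,"z":-175,"yaw":0,"fingers":54},{"x":0,"y":0,"z":-175,"yaw":0,"fingers":54},{"x":0,"y":0,"z":-175,"yaw":0,"fingers":54}]'; python3 -c "
from h import *
img=cv2.imread('pics/top2.png') if 0 else camera('top')
k=p2w('top',[[90+322/2.3,100+182/2.3]],145)[0];hn=p2w('top',[[90+328/2.3,100+281/2.3]],95)[0];print(k,hn)
g=cv2.cvtColor(img,cv2.COLOR_BGR2GRAY);s=g[170:190,220:240];v,u=np.nonzero(s<70);print(u.mean()+220,v.mean()+170,len(u),p2w('top',[[u.mean()+220,v.mean()+170]],145)[0])
go(612,104,190,-.02+np.pi)"
```

```text
t: 56.8
ee_pos: [508.1, 274.8, 193.8]
tcp_rot: [3.136, 0.004, 2.995]
wrist_force: [0.5, -0.3, 0.6]
opening: 0.572
grip_force: 0.0
[610.26520515 102.73628142 145.        ] [486.73663403  98.26325581  95.        ]
230.23333333333332 179.06666666666666 30 [610.45681259 102.06086197 145.        ]
shift [-128.7 -153.3    1.4] yaw -7.2 from [507.  274.4 191.4] 2.995 t 56.85
```

```bash
python3 -m handwheel '[{"x":-128,"y":-155,"z":0,"yaw":-8,"fingers":46},{"x":-128,"y":-155,"z":0,"yaw":-8,"fingers":46},{"x":-128,"y":-155,"z":0,"yaw":-8,"fingers":46},{"x":-128,"y":-155,"z":0,"yaw":-8,"fingers":46},{"x":-128,"y":-155,"z":0,"yaw":-8,"fingers":46},{"x":-128,"y":-155,"z":0,"yaw":-8,"fingers":46},{"x":-128,"y":-155,"z":0,"yaw":-8,"fingers":46},{"x":-128,"y":-155,"z":0,"yaw":-8,"fingers":46}]'; python3 -c "
from h import *
go(612,102,115,np.pi)"
```

```text
t: 57.65
ee_pos: [609.5, 103.4, 188.9]
tcp_rot: [3.141, -0.001, 3.137]
wrist_force: [-0.2, 0.5, -0.2]
opening: 0.484
grip_force: 0.0
shift [-2.5 -1.4 73.9] yaw -0.3 from [609.5 103.4 188.9] 3.137 t 57.65
```

```bash
python3 -m handwheel '[{"x":-2,"y":-1,"z":0,"yaw":0,"fingers":46},{"x":-2,"y":-1,"z":40,"yaw":0,"fingers":46},{"x":-2,"y":-1,"z":74,"yaw":0,"fingers":46},{"x":-2,"y":-1,"z":74,"yaw":0,"fingers":34},{"x":-2,"y":-1,"z":74,"yaw":0,"fingers":34},{"x":-2,"y":-1,"z":74,"yaw":0,"fingers":34}]'; python3 -c "
from h import *
for phi in np.linspace(0,-.775,8)[1:]:
    w=np.array([488,102,115])+125*np.array([np.cos(phi),np.sin(phi),0]);go(*w,phi+np.pi)"
```

```text
t: 58.25
ee_pos: [613.3, 101.0, 117.3]
tcp_rot: [3.141, 0.002, 3.135]
wrist_force: [0.2, -1.0, 0.4]
opening: 0.36
grip_force: 0.0
shift [  1.  -12.9   2.3] yaw 6.0 from [613.3 101.  117.3] 3.135 t 58.25
shift [  3.2 -26.5   2.3] yaw 12.3 from [613.3 101.  117.3] 3.135 t 58.25
shift [  6.9 -39.8   2.3] yaw 18.6 from [613.3 101.  117.3] 3.135 t 58.25
shift [ 12.  -52.7   2.3] yaw 25.0 from [613.3 101.  117.3] 3.135 t 58.25
shift [ 18.5 -64.9   2.3] yaw 31.3 from [613.3 101.  117.3] 3.135 t 58.25
shift [ 26.4 -76.3   2.3] yaw 37.7 from [613.3 101.  117.3] 3.135 t 58.25
shift [ 35.4 -86.7   2.3] yaw 44.0 from [613.3 101.  117.3] 3.135 t 58.25
```

```bash
python3 -m handwheel '[{"x":1,"y":-13,"z":2,"yaw":6,"fingers":34},{"x":3,"y":-26,"z":2,"yaw":12,"fingers":34},{"x":7,"y":-40,"z":2,"yaw":19,"fingers":34},{"x":12,"y":-53,"z":2,"yaw":25,"fingers":34},{"x":18,"y":-65,"z":2,"yaw":31,"fingers":34},{"x":26,"y":-76,"z":2,"yaw":38,"fingers":34},{"x":35,"y":-87,"z":2,"yaw":44,"fingers":34},{"x":35,"y":-87,"z":2,"yaw":44,"fingers":34}]'; python3 -c "
from h import *
for phi in np.linspace(-.775,-1.55,8)[1:]:
    w=np.array([488,102,114])+125*np.array([np.cos(phi),np.sin(phi),0]);go(*w,phi+np.pi)"
```

```text
t: 59.05
ee_pos: [576.8, 13.0, 115.1]
tcp_rot: [3.14, 0.001, 2.363]
wrist_force: [0.1, -0.1, -0.0]
opening: 0.358
grip_force: 0.0
shift [  1.4 -12.4   1.1] yaw 6.1 from [576.8  13.  115.1] 2.363 t 59.05
shift [  3.6 -26.    1.1] yaw 12.5 from [576.8  13.  115.1] 2.363 t 59.05
shift [  7.4 -39.3   1.1] yaw 18.8 from [576.8  13.  115.1] 2.363 t 59.05
shift [ 12.6 -52.2   1.1] yaw 25.2 from [576.8  13.  115.1] 2.363 t 59.05
shift [ 19.1 -64.3   1.1] yaw 31.5 from [576.8  13.  115.1] 2.363 t 59.05
shift [ 27.  -75.7   1.1] yaw 37.9 from [576.8  13.  115.1] 2.363 t 59.05
shift [ 36.1 -86.1   1.1] yaw 44.2 from [576.8  13.  115.1] 2.363 t 59.05
```

```bash
python3 -m handwheel '[{"x":1,"y":-12,"z":0,"yaw":6,"fingers":34},{"x":4,"y":-26,"z":0,"yaw":12,"fingers":34},{"x":7,"y":-39,"z":0,"yaw":19,"fingers":34},{"x":13,"y":-52,"z":0,"yaw":25,"fingers":34},{"x":19,"y":-64,"z":0,"yaw":32,"fingers":34},{"x":27,"y":-76,"z":0,"yaw":38,"fingers":34},{"x":36,"y":-86,"z":0,"yaw":44,"fingers":34},{"x":36,"y":-86,"z":0,"yaw":44,"fingers":34},{"x":36,"y":-86,"z":0,"yaw":44,"fingers":34}]'; python3 -m handwheel '[{"x":0,"y":0,"z":0,"yaw":0,"fingers":46},{"x":0,"y":0,"z":0,"yaw":0,"fingers":46},{"x":0,"y":0,"z":-50,"yaw":0,"fingers":46},{"x":0,"y":0,"z":-100,"yaw":0,"fingers":46},{"x":0,"y":0,"z":-100,"yaw":0,"fingers":46}]'; python3 -c "
from h import *
go(440,350,214,1.6)"
```

```text
t: 59.95
ee_pos: [491.9, -21.4, 114.1]
tcp_rot: [3.14, -0.001, 1.605]
wrist_force: [-0.6, -0.0, -0.4]
opening: 0.361
grip_force: 0.0
t: 60.45
ee_pos: [493.8, -22.5, 218.2]
tcp_rot: [3.135, -0.002, 1.6]
wrist_force: [1.0, 0.1, -0.8]
opening: 0.493
grip_force: 0.0
shift [373.9 -42.9   4.2] yaw -0.0 from [493.8 -22.5 218.2] 1.6 t 60.45
```

```bash
python3 -m handwheel '[{"x":-230,"y":0,"z":0,"yaw":0,"fingers":46},{"x":-230,"y":0,"z":0,"yaw":0,"fingers":46},{"x":-230,"y":0,"z":0,"yaw":0,"fingers":46},{"x":-230,"y":0,"z":0,"yaw":0,"fingers":46},{"x":-230,"y":0,"z":0,"yaw":0,"fingers":46},{"x":-230,"y":0,"z":0,"yaw":0,"fingers":46},{"x":-230,"y":0,"z":0,"yaw":0,"fingers":46},{"x":-230,"y":0,"z":0,"yaw":0,"fingers":46}]'; python3 -c "
from h import *
img=camera('top');cv2.imwrite('pics/m.png',cv2.resize(img[100:300,90:430],None,fx=2.3,fy=2.3,interpolation=2))"
```

```text
t: 61.25
ee_pos: [497.4, -251.3, 213.2]
tcp_rot: [-3.141, -0.0, 1.6]
wrist_force: [0.4, 1.0, 0.1]
opening: 0.485
grip_force: 0.0
```

View pics/m.png

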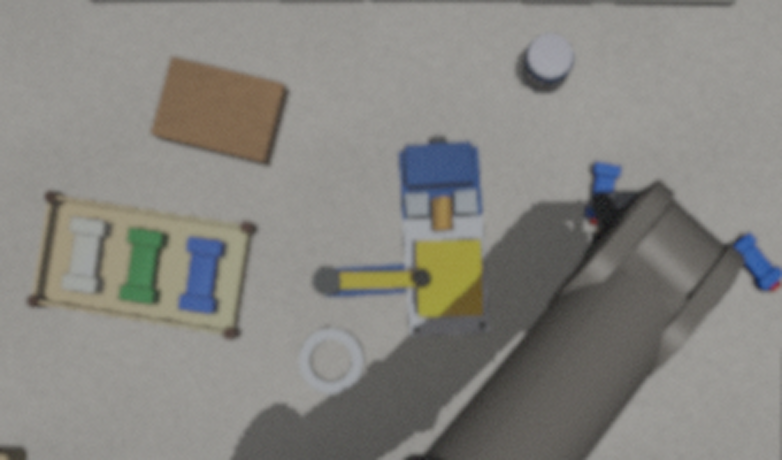

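All three couplers lie flat in the basket at (86,255), (143,265) and (202,275). The guard is over the bed at (448,278), the bystanders have not moved, and the arm is clear. I hand the job in.

```bash
python3 -c "
from workcell import r
print(r.job_done())"
```

```text
the job is handed in; nothing more can be done
None
```

I pressed the white, green and blue couplers (no grey one was out) and laid them flat in the basket, swung the guard back over the bed, left the can, carton and tape untouched, and handed the job in at about 61 s; no verdict came back.

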